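# Clear the kit tray and hang the jugs up to drain

### The arm

A 7-joint arm with a two-finger parallel gripper is mounted at the origin on the work surface. World frame = base frame: x ahead of the robot, y to its left, z up, the work surface at z = 0. Lengths are in m, angles in rad, forces in N, time in s.
With the tool pointing down it reaches from about 0.4 to 0.875 m from the base axis. Payload 6.5 kg.
Tool frame: the origin (TCP) lies midway between the tips of the shut fingers; the grasp point (between the pads) lies 19 mm behind it (grip_depth is the distance from the TCP to the grasp point, in m); z points along the fingers, y is the line along which they close (so a half turn about z gives the same grasp; the last joint's range is limited). The gripper opens to 88 mm and grips with 3 to 60 N. Pads are 18 mm wide; open, the fingers measure 123 mm over their backs; the gripper's body (75 mm by 187 mm) begins 45 mm behind the grasp point.
Start: joints at [1.147, 0.536, -0.004, 1.538, 0.003, 1.067, -0.071], TCP at [0.228, -0.609, 0.239] pointing down, gripper open.
Joint ranges: [-2.7, 2.7], [-0.37, 2.16], [-1.27, 1.26], [0.24, 2.4], [-1.31, 4.45], [0.19, 1.91], [-2.76, 2.76]. Speed limits (rad/s): [2.39, 2.39, 3.14, 3.14, 3.14, 3.14, 3.14].

### API

Orientations are given as [roll, pitch, yaw] about the fixed x, y, z axes, in that order (R = Rz(yaw) Ry(pitch) Rx(roll)).
In Python, from bench import read_state, get_image, camera_model, close_job, grip_depth gives the robot as it stands.
- The arm moves only by the tool step_arm, never from a script. Its argument "deltas" is a list of rows, each an object of numbers: "dx", "dy", "dz": the shift along the tool's x, y, z normalised to -1 to 1, where 1 is 40 cm; "rx", "ry", "rz": the turn, a rotation vector about the tool's x, y, z normalised to -1 to 1, where 1 is pi rad. In form: [{"dx": .., "dy": .., "dz": .., "rx": .., "ry": .., "rz": ..}, ...]. A call has 1 to 20 rows; each row is the pose to reach, as a shift and turn from the pose commanded when the call began, along the tool's axes at that moment, turning the shorter way round; what a row does not reach only later rows make up. A row lasts 1/10 s, in which the tool goes at most 50 mm and 8.59 degrees, less where a joint would pass 70% of its speed; a pose out of reach is approached as far as the arm can. A call with a number of a shift or a turn outside -1 to 1 is refused whole. A call with a gripper value outside its range is refused whole. "jaw" is the opening in per cent of the stroke, from 0 (shut) to 100 (fully open), set as the call begins (left out, the last holds). The fingers move at their own pace and stop on an object; "grip_force" is the grip in N (left out, the last holds). Time passes only in rows, so rows that repeat a pose let the fingers close. It gives the time, the measured TCP pose, the force, the opening and the grip force at its end, in the units of the state.
- read_state(): the state, without advancing time (a new reading comes with each control period).
- get_image(name): name is "scene" or "top" or "wrist"; returns (picture, depth): 384x512x3 uint8, red, green, blue; 384x512 float32, m along the optical axis (not along the pixel's ray), 0 where there is no reading.
- camera_model(name): a dict with "fx", "fy", "cx", "cy" (pixels), "cam_to_world" (4x4, takes a point from camera to world coordinates); the wrist camera has in their place "mount" (4x4, takes a point from camera to tool coordinates, whose origin is the TCP and whose axes are the flange's). Camera axes: x right, y up, looking along -z (the intrinsics and any distortion apply to the point x, -y, -z); pixel columns grow to the right and rows downward; lengths in m; the calibration is good to about 2 mm. A picture is of the moment at which its call begins: read the wrist's pose just before it. camera_model takes no time and is no camera call.
- close_job(): hands the job in; it is judged then, once.
The state is a dict: "t": time; "qpos": joint angles; "dq": joint speeds; "joint_torque": joint torques, N m; "tool_pos": TCP position; "eef_rot": TCP orientation; "contact_force": force on the tool from outside, world axes, zero at the start; "wrist_torque": the same for the moment, N m; "gripper_width": finger opening in m; "gripper_force": force on a finger pad.
Only numpy, scipy, OpenCV 4.12 (cv2) and the standard library are available. Lean on these libraries where they do the work, as an engineer would, in place of code of your own. Each camera call takes 0.05 s, during which the arm holds its last target. There are 200 camera calls.

### The job

Clear up after the practical: pick every measuring jug with a handle out of the green tray and hang each by its handle on a prong of the steel draining rack, and let them stop swinging. A pestle was left in one jug; put it in the mortar, grinding end down. The plain beakers without handles stay in the tray, and the test-tube rack, petri dishes and calculator stay where they are.

Things in the scene. Friction and masses are not known exactly. Their poses are not given: they have to be found in the camera images.
- jug1: white plastic measuring jug upright in the green tray, 90 g: straight cup, outer diameter 60 mm, height 90, wall 3, open top, closed D handle of 8 mm bar on its +y side (roughly the robot's left at the start). Origin: centre of its underside, z up its axis. Handle's outer edge 66 mm from the axis; opening y 30 to 58, z 24 to 74 mm. Always there; the pestle stands in it.
- jug2: white plastic measuring jug upright in the green tray, 90 g: straight cup, outer diameter 60 mm, height 90, wall 3, open top, closed D handle of 8 mm bar on its +y side (roughly the robot's left at the start). Origin: centre of its underside, z up its axis. Handle's outer edge 66 mm from the axis; opening y 30 to 58, z 24 to 74 mm. May be absent.
- jug3: white plastic measuring jug upright in the green tray, 90 g: straight cup, outer diameter 60 mm, height 90, wall 3, open top, closed D handle of 8 mm bar on its +y side (roughly the robot's left at the start). Origin: centre of its underside, z up its axis. Handle's outer edge 66 mm from the axis; opening y 30 to 58, z 24 to 74 mm. May be absent.
- jug4: white plastic measuring jug upright in the green tray, 90 g: straight cup, outer diameter 60 mm, height 90, wall 3, open top, closed D handle of 8 mm bar on its +y side (roughly the robot's left at the start). Origin: centre of its underside, z up its axis. Handle's outer edge 66 mm from the axis; opening y 30 to 58, z 24 to 74 mm. May be absent.
- jug1_hole (a point): the middle of the handle's opening of jug1, 44 mm from the jug's axis and 48 mm above its underside; axes as the jug's, the opening faces along x
- jug2_hole (a point): the middle of the handle's opening of jug2, 44 mm from the jug's axis and 48 mm above its underside; axes as the jug's, the opening faces along x
- jug3_hole (a point): the middle of the handle's opening of jug3, 44 mm from the jug's axis and 48 mm above its underside; axes as the jug's, the opening faces along x
- jug4_hole (a point): the middle of the handle's opening of jug4, 44 mm from the jug's axis and 48 mm above its underside; axes as the jug's, the opening faces along x
- hook1 (a point): point on the centre line of the rightmost of the rack's four prongs (seen from the robot; 125 mm apart), 55 mm out from the rail, 200 mm above the bench. Axes as the rack's: x along the prong from tip to rail, y left along the rail, z up. The 7 mm prong is level from the rail to 108 mm out, then turns up; its end, 115 mm out, stands 26 mm above the centre line
- hook2 (a point): point on the centre line of the second from the right of the rack's four prongs (seen from the robot), 55 mm out from the rail, 200 mm above the bench. Axes as the rack's: x along the prong from tip to rail, y left along the rail, z up. The 7 mm prong is level from the rail to 108 mm out, then turns up; its end, 115 mm out, stands 26 mm above the centre line
- hook3 (a point): point on the centre line of the third from the right of the rack's four prongs (seen from the robot), 55 mm out from the rail, 200 mm above the bench. Axes as the rack's: x along the prong from tip to rail, y left along the rail, z up. The 7 mm prong is level from the rail to 108 mm out, then turns up; its end, 115 mm out, stands 26 mm above the centre line
- hook4 (a point): point on the centre line of the leftmost of the rack's four prongs (seen from the robot), 55 mm out from the rail, 200 mm above the bench. Axes as the rack's: x along the prong from tip to rail, y left along the rail, z up. The 7 mm prong is level from the rail to 108 mm out, then turns up; its end, 115 mm out, stands 26 mm above the centre line
- rack: fixed steel draining rack: drip tray 12 mm high, reaching 105 mm before the rail, 400 mm wide; 12 mm posts at y = -125, 125 mm; 12 mm rail 440 mm long, 200 mm high. Origin: on the bench below mid-rail; x away from the robot, y left along the rail. A jug let go with its handle on a prong swings for 5 to 10 s, then hangs tilted 60 degrees, handle end up, reaching 60 mm to each side of the prong
- pestle: white porcelain pestle, 133 mm long, 100 g: round grinding head 24 mm across at the origin end, waist 14 mm, handle 18 mm across from 92 mm to the far end. Origin: tip of the head; z along its axis to the handle end. At the start it leans about 22 degrees in jug1, head down, sticking out some 38 mm above the rim on the side opposite the jug's handle
- pestle_foot (a point): the tip of the pestle's grinding head (the pestle's origin)
- mortar: white porcelain mortar loose on the bench: outer diameter 100 mm at the rim, 64 mm at the foot, 68 mm high, wall 6 mm, inner floor 12 mm above the bench, about 350 g. Origin: centre of its underside, z up
- tray: fixed green plastic kit tray, open on top, outside 290 x 410 x 60 mm, walls and floor 4 mm. Origin: centre of its underside, x along the 290 mm side (away from the robot), y along the 410 mm side, z up
- beaker1: white plastic beaker just like the jugs (60 mm diameter, 90 mm high) but without a handle; stands in the tray. Origin: centre of its underside
- beaker2: second beaker without a handle, like beaker1
- tube_rack: white test-tube rack with tubes, 62 x 200 x 140 mm, beyond the tray; not part of the job. Origin: centre of its underside
- dishes: two closed petri dishes stacked, 91 mm across, 30 mm high; not part of the job. Origin: centre of the underside
- calculator: black pocket calculator, 160 x 80 x 16 mm; not part of the job. Origin: centre of its underside
There are look-alikes about, which are no part of the job. Of the things shaped like the pestle, the white one is meant.

How it is judged:
At the end, for the whole second after the job is handed in: every jug hangs still (under 0.15 m/s, 2 rad/s), a prong through its handle (middle of the opening 6 to 45 mm below, 35 mm beside it at most), borne by the rack; the pestle's tip is in the upright mortar (within 42 mm of its axis, under 50 mm high); both beakers are in the tray (((x of jug1_hole in the frame of hook1 between -0.058 and 0.05 m and y of jug1_hole in the frame of hook1 between -0.035 and 0.035 m and z of jug1_hole in the frame of hook1 between -0.045 and -0.006 m) or (x of jug1_hole in the frame of hook2 between -0.058 and 0.05 m and y of jug1_hole in the frame of hook2 between -0.035 and 0.035 m and z of jug1_hole in the frame of hook2 between -0.045 and -0.006 m) or (x of jug1_hole in the frame of hook3 between -0.058 and 0.05 m and y of jug1_hole in the frame of hook3 between -0.035 and 0.035 m and z of jug1_hole in the frame of hook3 between -0.045 and -0.006 m) or (x of jug1_hole in the frame of hook4 between -0.058 and 0.05 m and y of jug1_hole in the frame of hook4 between -0.035 and 0.035 m and z of jug1_hole in the frame of hook4 between -0.045 and -0.006 m)) and height (world z) of each of jug1, jug2, jug3, jug4 above 0.06 m and contact force between each of jug1, jug2, jug3, jug4 and rack above 0.2 N and linear speed of each of jug1, jug2, jug3, jug4 below 0.15 m/s and angular speed of each of jug1, jug2, jug3, jug4 below 2 rad/s and ((x of jug2_hole in the frame of hook1 between -0.058 and 0.05 m and y of jug2_hole in the frame of hook1 between -0.035 and 0.035 m and z of jug2_hole in the frame of hook1 between -0.045 and -0.006 m) or (x of jug2_hole in the frame of hook2 between -0.058 and 0.05 m and y of jug2_hole in the frame of hook2 between -0.035 and 0.035 m and z of jug2_hole in the frame of hook2 between -0.045 and -0.006 m) or (x of jug2_hole in the frame of hook3 between -0.058 and 0.05 m and y of jug2_hole in the frame of hook3 between -0.035 and 0.035 m and z of jug2_hole in the frame of hook3 between -0.045 and -0.006 m) or (x of jug2_hole in the frame of hook4 between -0.058 and 0.05 m and y of jug2_hole in the frame of hook4 between -0.035 and 0.035 m and z of jug2_hole in the frame of hook4 between -0.045 and -0.006 m)) and ((x of jug3_hole in the frame of hook1 between -0.058 and 0.05 m and y of jug3_hole in the frame of hook1 between -0.035 and 0.035 m and z of jug3_hole in the frame of hook1 between -0.045 and -0.006 m) or (x of jug3_hole in the frame of hook2 between -0.058 and 0.05 m and y of jug3_hole in the frame of hook2 between -0.035 and 0.035 m and z of jug3_hole in the frame of hook2 between -0.045 and -0.006 m) or (x of jug3_hole in the frame of hook3 between -0.058 and 0.05 m and y of jug3_hole in the frame of hook3 between -0.035 and 0.035 m and z of jug3_hole in the frame of hook3 between -0.045 and -0.006 m) or (x of jug3_hole in the frame of hook4 between -0.058 and 0.05 m and y of jug3_hole in the frame of hook4 between -0.035 and 0.035 m and z of jug3_hole in the frame of hook4 between -0.045 and -0.006 m)) and ((x of jug4_hole in the frame of hook1 between -0.058 and 0.05 m and y of jug4_hole in the frame of hook1 between -0.035 and 0.035 m and z of jug4_hole in the frame of hook1 between -0.045 and -0.006 m) or (x of jug4_hole in the frame of hook2 between -0.058 and 0.05 m and y of jug4_hole in the frame of hook2 between -0.035 and 0.035 m and z of jug4_hole in the frame of hook2 between -0.045 and -0.006 m) or (x of jug4_hole in the frame of hook3 between -0.058 and 0.05 m and y of jug4_hole in the frame of hook3 between -0.035 and 0.035 m and z of jug4_hole in the frame of hook3 between -0.045 and -0.006 m) or (x of jug4_hole in the frame of hook4 between -0.058 and 0.05 m and y of jug4_hole in the frame of hook4 between -0.035 and 0.035 m and z of jug4_hole in the frame of hook4 between -0.045 and -0.006 m)) and horizontal distance between pestle_foot and mortar below 0.042 m and z of pestle_foot in the frame of mortar between 0 and 0.05 m and angle between mortar's own z axis and vertical below 0.2 rad and linear speed of pestle below 0.05 m/s and x of beaker1 in the frame of tray between -0.15 and 0.15 m and y of beaker1 in the frame of tray between -0.21 and 0.21 m and z of beaker1 in the frame of tray between -0.01 and 0.06 m and x of beaker2 in the frame of tray between -0.15 and 0.15 m and y of beaker2 in the frame of tray between -0.21 and 0.21 m and z of beaker2 in the frame of tray between -0.01 and 0.06 m); the robot touches nothing.
It fails at once if the test-tube rack is pushed more than 30 mm (distance of tube_rack from where it was at the start of the episode above 0.03 m).
It fails at once if the stack of petri dishes is pushed more than 30 mm (distance of dishes from where it was at the start of the episode above 0.03 m).
It fails at once if the calculator is pushed more than 30 mm (distance of calculator from where it was at the start of the episode above 0.03 m).
Of jug2, jug3, jug4 only 2 to 3 are there at a start; the rules pass over those that are not, and their reading is None.
At some moment in a run one of mortar, beaker1, beaker2 may be knocked a few centimetres aside while the robot is not near it.
It also fails if it takes over 210 s, if anything falls off the work surface, if the arm or the gripper's body presses on something with over 40 N, if the wrist force passes 120 N, or if a joint passes its speed limit or range.

## Working session

There is one attempt and no reset: what is moved stays moved. The work goes in short steps, Python scripts to look and compute and a tool call to move; the robot and the scene stay as the last step left them, time stands still between calls to the robot, and variables do not carry over. Pictures are saved under pics/ and viewed, at most 14 in all, crops included, and the job is handed in when it is done.

Besides the shell and the picture viewer there is one more tool, called after "Emit:" by a JSON object that holds its "method" and its "body". step_arm: Moves the arm, as the interface text tells. Its arguments: {"type":"object","properties":{"deltas":{"type":"array"},"jaw":{"type":"number"},"grip_force":{"type":"number"}},"required":["deltas"]}

```bash
mkdir -p pics
cat > h.py <<'E'
import numpy as np, cv2
from bench import *
def grab(n):
    s=read_state(); p,d=get_image(n); m=camera_model(n); return s,p,d,m
def pts(d,T,m):
    v,u=np.mgrid[0:384,0:512]; z=d
    P=np.stack([(u-m['cx'])/m['fx']*z,-(v-m['cy'])/m['fy']*z,-z,np.ones_like(z)],-1)
    return (P@np.array(T).T)[...,:3]
E
python3 - <<'E'
from h import *
s=read_state();print({k:np.round(v,3) for k,v in s.items()}, grip_depth if not callable(grip_depth) else grip_depth())
for n in('scene','top'):
    s,p,d,m=grab(n); print({k:(np.round(v,3)) for k,v in m.items()})
    P=pts(d,m['cam_to_world'],m); np.savez(f'{n}0.npz',p=p,d=d,P=P)
    cv2.imwrite(f'pics/{n}0.png',cv2.resize(p[...,::-1],(800,600)))
E
```

```text
{'t': np.float64(0.0), 'qpos': array([ 1.147,  0.537, -0.004,  1.539,  0.003,  1.067, -0.071]), 'dq': array([ 0.   ,  0.   , -0.   ,  0.   , -0.   ,  0.   , -0.002]), 'joint_torque': array([-0.0000e+00, -5.7097e+01,  9.9100e-01, -2.5159e+01, -5.6000e-02,
        1.8000e-02,  0.0000e+00]), 'tool_pos': array([ 0.227, -0.608,  0.238]), 'eef_rot': array([-3.14 ,  0.   ,  0.358]), 'contact_force': array([0.584, 0.979, 0.447]), 'wrist_torque': array([-0.044, -0.008, -0.011]), 'gripper_force': np.float64(0.0), 'gripper_width': np.float64(0.088)} 0.0187
{'fx': np.float64(419.497), 'fy': np.float64(419.497), 'cx': np.float64(252.652), 'cy': np.float64(189.072), 'cam_to_world': array([[-0.505, -0.551,  0.664,  1.624],
       [ 0.863, -0.312,  0.397,  0.557],
       [-0.012,  0.774,  0.634,  1.136],
       [ 0.   ,  0.   ,  0.   ,  1.   ]])}
{'fx': np.float64(413.387), 'fy': np.float64(413.387), 'cx': np.float64(256.402), 'cy': np.float64(190.368), 'cam_to_world': array([[-0.013,  0.99 , -0.142,  0.408],
       [-1.   , -0.017, -0.023, -0.09 ],
       [-0.025,  0.142,  0.99 ,  1.375],
       [ 0.   ,  0.   ,  0.   ,  1.   ]])}
```

View pics/top0.png

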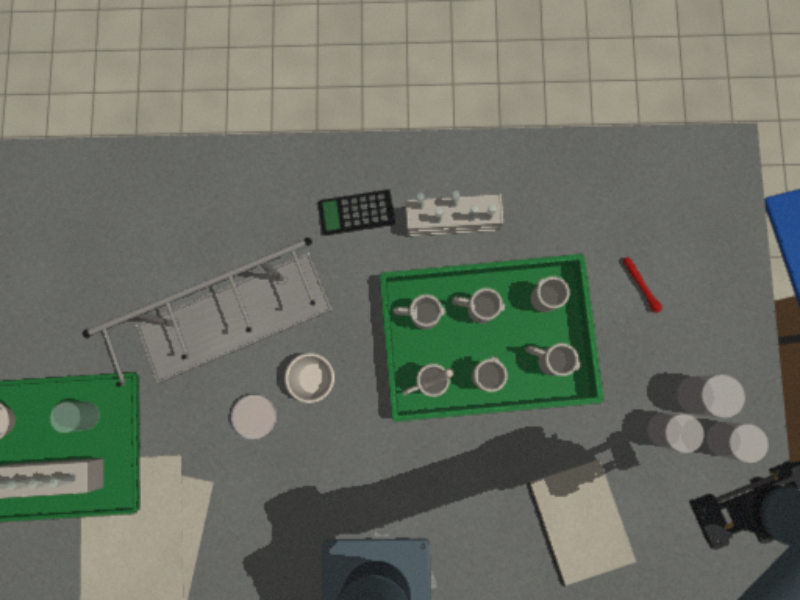

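View pics/scene0.png

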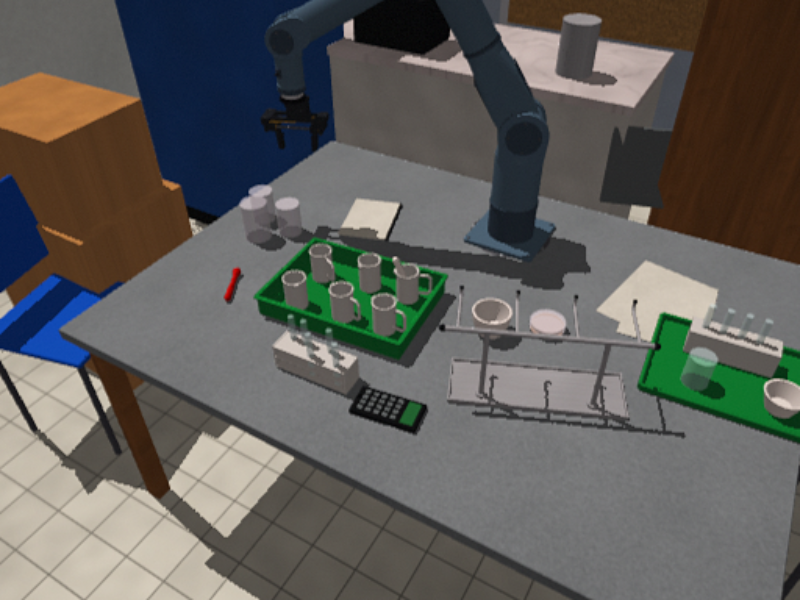

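Top view (800x600): jugs with handles are at (433,380) with the pestle sticking out at (449,374), and at (427,311), (487,304) and (561,359). Plain beakers are at (550,294) and (490,374). The mortar on the bench is at (309,378). A bowl in the other green tray, a red pestle at (640,285) and cups outside the tray are look-alikes. The rack rail runs from (87,333) to (307,241).

```bash
cat >> h.py <<'E'
def circ(Q):
    A=np.c_[2*Q[:,:2],np.ones(len(Q))]; a=np.linalg.lstsq(A,(Q[:,:2]**2).sum(1),rcond=None)[0]
    return a[:2],np.sqrt(a[2]+a[:2]@a[:2])
E
python3 - <<'E'
from h import *
f=np.load('top0.npz');P=f['P'];p=f['p'];S=1.5625
def reg(u,v,r): 
    u,v=u/S,v/S; return P[int(v-r):int(v+r)+1,int(u-r):int(u+r)+1].reshape(-1,3)
for n,u,v in[('j1',433,380),('jA',427,311),('jB',487,304),('jC',561,359),('b1',550,294),('b2',490,374),('mort',309,378)]:
    Q=reg(u,v,20 if n!='mort' else 26); lo=.086 if n!='mort' else .062
    q=Q[(Q[:,2]>lo)&(Q[:,2]<lo+.013)]
    if len(q)<5: print(n,len(q),Q[:,2].max());continue
    c,r=circ(q)
    for _ in range(3):
        k=abs(np.hypot(*(q[:,:2]-c).T)-r)<.006; c,r=circ(q[k])
    out=[n,len(q),np.round(c,4),round(r,4),round(np.median(q[:,2]),3)]
    h=Q[(Q[:,2]>.06)&(Q[:,2]<.095)];D=h[:,:2]-c;R=np.hypot(*D.T);h=D[(R>.04)&(R<.072)]
    if len(h)>2: out+=[len(h),np.round(h.mean(0),4),'yaw',round(np.degrees(np.arctan2(-h.mean(0)[0],h.mean(0)[1])),1)]
    print(*out)
Q=reg(449,374,14);q=Q[Q[:,2]>.1];print('pestle',len(q),q.mean(0),q[q[:,2].argmax()])
Q=reg(200,310,100);q=Q[(Q[:,2]>.185)&(Q[:,2]<.24)];q=q
# rail ransac-ish: line fit
for (u,v) in [(87,333),(307,241),(200,286),(121,384),(184,357),(249,329),(312,302)]:
    Q=reg(u,v,3);k=Q[Q[:,2]>.17];print((u,v),len(k),np.round(k.mean(0),3) if len(k) else None)
E
```

```text
j1 105 [ 0.4283 -0.1213] 0.0293 0.094 21 [-0.0225  0.0443] yaw 26.9
jA 117 [ 0.5666 -0.1103] 0.0294 0.094 33 [0.0102 0.0144] yaw -35.4
jB 105 [ 0.5775 -0.2303] 0.0297 0.095 21 [0.012 0.051] yaw -13.2
jC 113 [ 0.4649 -0.3748] 0.0294 0.094 23 [0.0197 0.0374] yaw -27.7
b1 110 [ 0.5995 -0.363 ] 0.0297 0.094
b2 107 [ 0.437  -0.2348] 0.0295 0.094
mort 190 [0.4368 0.1264] 0.0465 0.068 200 [-0.0009  0.0028] yaw 17.3
pestle 57 [ 0.43357981 -0.13922695  0.2322925 ] [ 0.4083771  -0.0903933   1.37482282]
(87, 333) 28 [0.521 0.515 0.205]
(307, 241) 31 [0.685 0.112 0.205]
(200, 286) 32 [0.605 0.308 0.205]
(121, 384) 23 [0.43  0.444 0.214]
(184, 357) 20 [0.476 0.328 0.215]
(249, 329) 19 [0.525 0.214 0.213]
(312, 302) 17 [0.562 0.087 0.284]
```

Run:
```python
from h import *
p=np.load('top0.npz')['p']
cv2.imwrite('pics/c1.png',cv2.resize(p[155:270,235:395,::-1],(800,575),interpolation=cv2.INTER_CUBIC))
```

```text
(no output)
```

View pics/c1.png

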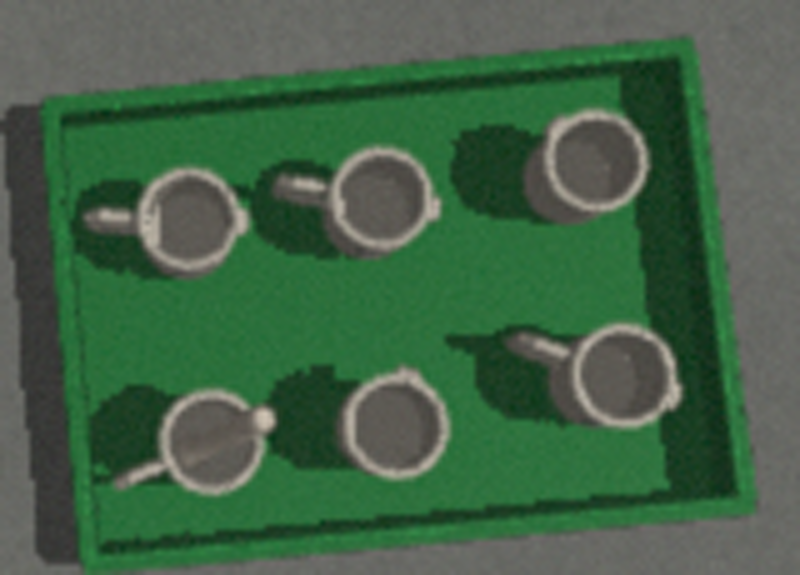

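The crop shows four handled jugs. The handle ends are at (120,483), (88,218), (280,185) and (515,340). The pestle end is at (263,420), on jug1. The two beakers, (597,160) and (395,425), have no handle; the second has only a spout. Next I measure the handle yaws and the pestle more closely.

```bash
cat >> h.py <<'E'
from scipy.spatial.transform import Rotation as Ro
RK=22.1; MID=np.array([.603,.3135]); ex=np.array([np.cos(np.radians(RK)),np.sin(np.radians(RK))]); ey=np.array([-ex[1],ex[0]])
def rackpt(x,y): return MID+x*ex+y*ey   # x from rail
def deltas(targets,s=None,pose=None):
    """targets: list of (tcp pos, yaw deg[, Rotation]); prints tool-frame rows in units"""
    s=s or read_state(); p0=np.array(s['tool_pos']);R0=Ro.from_euler('xyz',s['eef_rot'])
    if pose: p0,R0=np.array(pose[0]),pose[1]
    for t in targets:
        R=t[1] if isinstance(t[1],Ro) else Ro.from_euler('xyz',[np.pi,0,np.radians(t[1])])
        d=R0.inv().apply(np.array(t[0])-p0)/.4; r=(R0.inv()*R).as_rotvec()/np.pi
        print(np.round(d,4),np.round(r,4),'rows>=',int(max(np.linalg.norm(d)*8,np.linalg.norm(r)*180/8.59))+1)
E
python3 - <<'E'
from h import *
f=np.load('top0.npz');P=f['P'];p=f['p']
Q=P[232:246,280:295].reshape(-1,3);q=Q[(Q[:,2]>.1)&(Q[:,2]<.15)];print(len(q),q.mean(0),q[q[:,2]>.115].mean(0),q[:,2].max())
cs={'j1':(.4283,-.1213),'jA':(.5666,-.1103),'jB':(.5775,-.2303),'jC':(.4649,-.3748)}
Q=P[150:270,235:395].reshape(-1,3)
for n,c in cs.items():
    D=Q[:,:2]-c;R=np.hypot(*D.T);k=(R>.036)&(R<.07)&(Q[:,2]>.075)&(Q[:,2]<.092);h=D[k];h=h[h[:,1]>.01]
    m=h.mean(0);print(n,len(h),m,R[k].max(),np.degrees(np.arctan2(-m[0],m[1])))
deltas([([.4415,-.148,.16],27+90),([.4415,-.148,.095],27+90)])
E
```

```text
49 [ 0.43808656 -0.14452708  0.12372479] [ 0.43872826 -0.14694722  0.12799568] 0.13579532110484505
j1 24 [-0.01952297  0.04595172] 0.06443605799789401 23.01861387578541
jA 24 [0.00354472 0.04902032] 0.06920633208211568 -4.135929726937456
jB 24 [0.01111799 0.04941665] 0.06548892815218005 -12.679543342618722
jC 23 [0.02021135 0.04645882] 0.06348329179938325 -23.51086378829473
[ 0.9045 -0.8903  0.196 ] [-4.000e-04 -3.000e-04 -5.361e-01] rows>= 12
[ 0.9045 -0.8901  0.3585] [-4.000e-04 -3.000e-04 -5.361e-01] rows>= 12
```

Run:
```python
from h import *
deltas([([.4375,-.1435,.24],113),([.4375,-.1435,.15],113),([.4375,-.1435,.099],113)])
```

```text
[ 0.899  -0.9046 -0.0039] [-4.000e-04 -3.000e-04 -5.139e-01] rows>= 11
[ 0.899  -0.9043  0.2211] [-4.000e-04 -3.000e-04 -5.139e-01] rows>= 11
[ 0.8991 -0.9041  0.3486] [-4.000e-04 -3.000e-04 -5.139e-01] rows>= 11
```

Emit:
{"method": "step_arm", "body": {"deltas": [{"dx": 0.899,"dy": -0.9046,"dz": -0.004,"rz": -0.514},{"dx": 0.899,"dy": -0.9046,"dz": -0.004,"rz": -0.514},{"dx": 0.899,"dy": -0.9046,"dz": -0.004,"rz": -0.514},{"dx": 0.899,"dy": -0.9046,"dz": -0.004,"rz": -0.514},{"dx": 0.899,"dy": -0.9046,"dz": -0.004,"rz": -0.514},{"dx": 0.899,"dy": -0.9046,"dz": -0.004,"rz": -0.514},{"dx": 0.899,"dy": -0.9046,"dz": -0.004,"rz": -0.514},{"dx": 0.899,"dy": -0.9046,"dz": -0.004,"rz": -0.514},{"dx": 0.899,"dy": -0.9046,"dz": -0.004,"rz": -0.514},{"dx": 0.899,"dy": -0.9046,"dz": -0.004,"rz": -0.514},{"dx": 0.899,"dy": -0.9046,"dz": -0.004,"rz": -0.514},{"dx": 0.899,"dy": -0.9046,"dz": -0.004,"rz": -0.514},{"dx": 0.899,"dy": -0.9043,"dz": 0.22,"rz": -0.514},{"dx": 0.899,"dy": -0.9043,"dz": 0.22,"rz": -0.514},{"dx": 0.899,"dy": -0.9043,"dz": 0.22,"rz": -0.514},{"dx": 0.899,"dy": -0.9043,"dz": 0.22,"rz": -0.514}], "jaw": 70}}

```text
invalid input at $.deltas[0]: expected keys dx, dy, dz, rx, ry, rz
```

Run:
```python
from h import *
s,p,d,m=grab('wrist');print(s['t'],s['tool_pos'],s['eef_rot'],s['gripper_width'])
R=Ro.from_euler('xyz',s['eef_rot']).as_matrix();T=np.eye(4);T[:3,:3]=R;T[:3,3]=s['tool_pos']
P=pts(d,T@np.array(m['mount']),m);np.savez('w1.npz',p=p,P=P,d=d)
cv2.imwrite('pics/w1.png',p[...,::-1])
k=(P[...,2]>.105)&(P[...,2]<.145)&(abs(P[...,0]-.4375)<.04)&(abs(P[...,1]+.1435)<.04)&(d>0)
q=P[k];print(len(q),q.mean(0) if len(q) else None)
for a in(.105,.115,.125):
    z=q[(q[:,2]>a)&(q[:,2]<a+.01)];print(a,len(z),z.mean(0) if len(z) else 0)
deltas([([.4375,-.1435,.099],113)],s)
```

```text
0.1 [ 0.22742293 -0.60838119  0.23796786] [-3.14017579e+00  1.51161464e-04  3.57864948e-01] 0.08789914089271475
0 None
0.105 0 0
0.115 0 0
0.125 0 0
[ 0.8991 -0.9041  0.3486] [-4.000e-04 -3.000e-04 -5.139e-01] rows>= 11
```

View pics/w1.png

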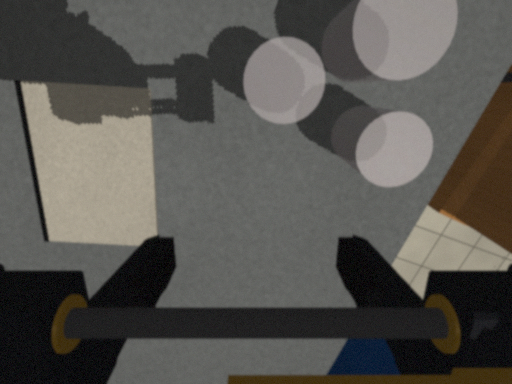

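The move was refused because every row needs all six keys, so the picture still shows the start view (cups, notebook).

Emit:
{"method": "step_arm", "body": {"deltas": [{"dx": 0.899,"dy": -0.9046,"dz": -0.004,"rx": 0,"ry": 0,"rz": -0.514},{"dx": 0.899,"dy": -0.9046,"dz": -0.004,"rx": 0,"ry": 0,"rz": -0.514},{"dx": 0.899,"dy": -0.9046,"dz": -0.004,"rx": 0,"ry": 0,"rz": -0.514},{"dx": 0.899,"dy": -0.9046,"dz": -0.004,"rx": 0,"ry": 0,"rz": -0.514},{"dx": 0.899,"dy": -0.9046,"dz": -0.004,"rx": 0,"ry": 0,"rz": -0.514},{"dx": 0.899,"dy": -0.9046,"dz": -0.004,"rx": 0,"ry": 0,"rz": -0.514},{"dx": 0.899,"dy": -0.9046,"dz": -0.004,"rx": 0,"ry": 0,"rz": -0.514},{"dx": 0.899,"dy": -0.9046,"dz": -0.004,"rx": 0,"ry": 0,"rz": -0.514},{"dx": 0.899,"dy": -0.9046,"dz": -0.004,"rx": 0,"ry": 0,"rz": -0.514},{"dx": 0.899,"dy": -0.9046,"dz": -0.004,"rx": 0,"ry": 0,"rz": -0.514},{"dx": 0.899,"dy": -0.9046,"dz": -0.004,"rx": 0,"ry": 0,"rz": -0.514},{"dx": 0.899,"dy": -0.9046,"dz": -0.004,"rx": 0,"ry": 0,"rz": -0.514},{"dx": 0.899,"dy": -0.9046,"dz": 0.22,"rx": 0,"ry": 0,"rz": -0.514},{"dx": 0.899,"dy": -0.9046,"dz": 0.22,"rx": 0,"ry": 0,"rz": -0.514},{"dx": 0.899,"dy": -0.9046,"dz": 0.22,"rx": 0,"ry": 0,"rz": -0.514}], "jaw": 70}}

```text
t: 1.65
tool_pos: [0.4334, -0.1447, 0.1468]
eef_rot: [-3.134, -0.006, 1.968]
contact_force: [0.2, 0.4, 0.2]
gripper_width: 0.062
gripper_force: 0.0
```

```bash
cat >> h.py <<'E'
def wrist(name=None):
    s,p,d,m=grab('wrist');T=np.eye(4);T[:3,:3]=Ro.from_euler('xyz',s['eef_rot']).as_matrix();T[:3,3]=s['tool_pos']
    P=pts(d,T@np.array(m['mount']),m);P[d<=0]=9
    if name: cv2.imwrite(f'pics/{name}.png',p[...,::-1])
    print(round(s['t'],2),np.round(s['tool_pos'],4),np.round(np.degrees(s['eef_rot']),2),s['gripper_width'])
    return s,p,P
E
python3 - <<'E'
from h import *
s,p,P=wrist('w2')
k=(P[...,2]>.1)&(P[...,2]<.145)&(abs(P[...,0]-.4375)<.035)&(abs(P[...,1]+.1435)<.035)
q=P[k];print(len(q))
for a in(.105,.115,.125):
    z=q[(q[:,2]>a)&(q[:,2]<a+.01)];print(a,len(z),z.mean(0) if len(z) else 0)
deltas([([.4375,-.1435,.099],113)],s)
E
```

```text
1.65 [ 0.4334 -0.1447  0.1468] [-179.57   -0.33  112.75] 0.061963274720194327
1430
0.105 304 [ 0.43306404 -0.13612923  0.11016667]
0.115 348 [ 0.43450306 -0.14002199  0.12022413]
0.125 639 [ 0.43724995 -0.14634307  0.13007264]
[-0.0019  0.0114  0.1193] [-0.0024 -0.0018 -0.0014] rows>= 1
```

View pics/w2.png

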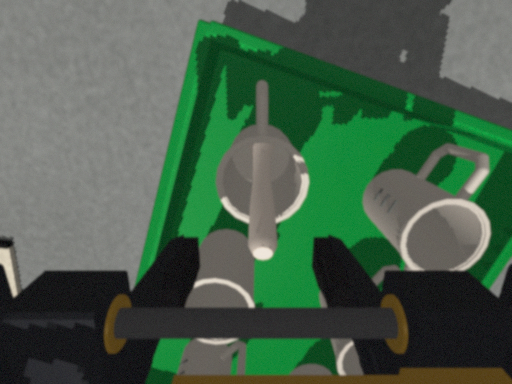

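The wrist picture shows the pestle end at (262,250), centred between the fingers and in line with the jug1 handle. Next: go down and grip.

Emit:
{"method": "step_arm", "body": {"deltas": [{"dx": 0.004,"dy": 0.007,"dz": 0.06,"rx": 0,"ry": 0,"rz": 0},{"dx": 0.004,"dy": 0.007,"dz": 0.122,"rx": 0,"ry": 0,"rz": 0},{"dx": 0.004,"dy": 0.007,"dz": 0.122,"rx": 0,"ry": 0,"rz": 0}], "jaw": 70}}

```text
t: 2.0
tool_pos: [0.4391, -0.1422, 0.1018]
eef_rot: [-3.14, -0.001, 1.97]
contact_force: [-0.8, -0.3, -0.3]
gripper_width: 0.0615
gripper_force: 0.0
```

Emit:
{"method": "step_arm", "body": {"deltas": [{"dx": 0,"dy": 0,"dz": 0,"rx": 0,"ry": 0,"rz": 0},{"dx": 0,"dy": 0,"dz": 0,"rx": 0,"ry": 0,"rz": 0},{"dx": 0,"dy": 0,"dz": 0,"rx": 0,"ry": 0,"rz": 0},{"dx": 0,"dy": 0,"dz": 0,"rx": 0,"ry": 0,"rz": 0},{"dx": 0,"dy": 0,"dz": 0,"rx": 0,"ry": 0,"rz": 0}], "jaw": 0, "grip_force": 30}}

```text
t: 2.5
tool_pos: [0.4399, -0.1416, 0.1024]
eef_rot: [3.141, 0.001, 1.972]
contact_force: [0.6, 0.4, 0.7]
gripper_width: 0.0237
gripper_force: 0.1
```

Emit:
{"method": "step_arm", "body": {"deltas": [{"dx": 0,"dy": 0,"dz": -0.07,"rx": 0,"ry": 0,"rz": 0},{"dx": 0,"dy": 0,"dz": -0.14,"rx": 0,"ry": 0,"rz": 0},{"dx": 0,"dy": 0,"dz": -0.21,"rx": 0,"ry": 0,"rz": 0},{"dx": 0,"dy": 0,"dz": -0.28,"rx": 0,"ry": 0,"rz": 0},{"dx": 0,"dy": 0,"dz": -0.35,"rx": 0,"ry": 0,"rz": 0},{"dx": 0,"dy": 0,"dz": -0.41,"rx": 0,"ry": 0,"rz": 0},{"dx": 0,"dy": 0,"dz": -0.41,"rx": 0,"ry": 0,"rz": 0},{"dx": 0,"dy": 0,"dz": -0.41,"rx": 0,"ry": 0,"rz": 0}]}}

```text
t: 3.3
tool_pos: [0.4394, -0.1415, 0.2657]
eef_rot: [-3.141, 0.0, 1.972]
contact_force: [0.3, 0.9, -1.7]
gripper_width: 0.0157
gripper_force: 30.0
```

Run:
```python
from h import *
s,p,d,m=grab('top');P=pts(d,m['cam_to_world'],m);print(s['tool_pos'],np.degrees(s['eef_rot']))
q=P[(P[...,2]>.06)&(P[...,2]<.075)&(np.hypot(P[...,0]-.437,P[...,1]-.126)<.1)];
c,r=circ(q)
for _ in range(3): c,r=circ(q[abs(np.hypot(*(q[:,:2]-c).T)-r)<.006])
print('mortar',c,r)
s,p,d,m=grab('scene');P=pts(d,m['cam_to_world'],m)
k=(P[...,2]>.12)&(P[...,2]<.25)&(np.hypot(P[...,0]-s['tool_pos'][0],P[...,1]-s['tool_pos'][1])<.1)
q=P[k]
for a in np.arange(.12,.25,.015):
    z=q[(q[:,2]>a)&(q[:,2]<a+.015)]
    if len(z):print(round(a,3),len(z),np.round(z.mean(0),4))
v,u=np.where(k);cv2.imwrite('pics/s2.png',cv2.resize(p[max(v.mean()-70,0).__int__():int(v.mean()+70),int(u.mean()-80):int(u.mean()+80),::-1],(640,560)))
```

```text
[ 0.43942289 -0.14146604  0.26568862] [-1.79991903e+02  2.22842661e-02  1.13012019e+02]
mortar [0.43679831 0.1263621 ] 0.04642275358108708
0.15 13 [ 0.4337 -0.1083  0.1589]
0.165 22 [ 0.4323 -0.1117  0.1725]
0.18 11 [ 0.4358 -0.1174  0.188 ]
0.195 14 [ 0.4367 -0.1223  0.2019]
0.21 12 [ 0.4396 -0.1276  0.2174]
0.225 13 [ 0.4431 -0.1297  0.2331]
0.24 13 [ 0.4448 -0.1361  0.2444]
```

View pics/s2.png

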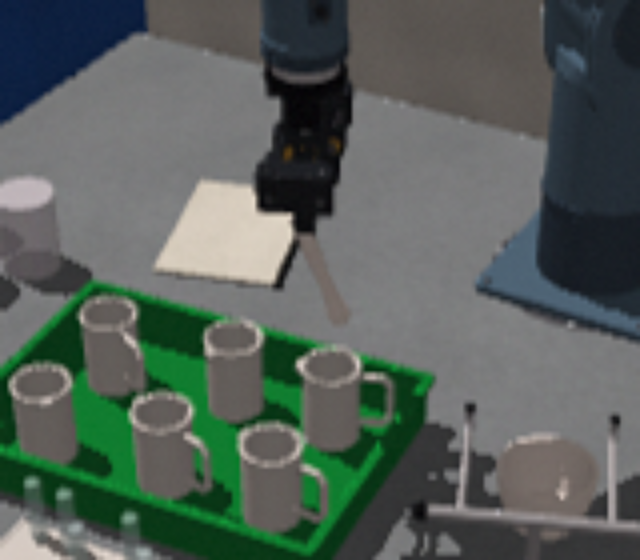

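The pestle is held, head down and leaning about 20°. The mortar is unmoved at (0.437, 0.126).

Run:
```python
from h import *
deltas([([.4218,.1003,.266],60),([.4218,.1003,.16],60),([.4218,.1003,.132],60)])
```

```text
[ 0.5723  0.1971 -0.0028] [-7.000e-04 -2.000e-04  2.946e-01] rows>= 7
[0.5719 0.1976 0.2622] [-7.000e-04 -2.000e-04  2.946e-01] rows>= 7
[0.5718 0.1977 0.3322] [-7.000e-04 -2.000e-04  2.946e-01] rows>= 7
```

Emit:
{"method": "step_arm", "body": {"deltas": [{"dx": 0.1,"dy": 0.034,"dz": 0,"rx": 0,"ry": 0,"rz": 0.05},{"dx": 0.2,"dy": 0.068,"dz": 0,"rx": 0,"ry": 0,"rz": 0.1},{"dx": 0.3,"dy": 0.103,"dz": 0,"rx": 0,"ry": 0,"rz": 0.15},{"dx": 0.4,"dy": 0.137,"dz": 0,"rx": 0,"ry": 0,"rz": 0.2},{"dx": 0.5,"dy": 0.172,"dz": 0,"rx": 0,"ry": 0,"rz": 0.25},{"dx": 0.572,"dy": 0.197,"dz": 0,"rx": 0,"ry": 0,"rz": 0.295},{"dx": 0.572,"dy": 0.197,"dz": 0,"rx": 0,"ry": 0,"rz": 0.295},{"dx": 0.572,"dy": 0.197,"dz": 0,"rx": 0,"ry": 0,"rz": 0.295},{"dx": 0.572,"dy": 0.197,"dz": 0.08,"rx": 0,"ry": 0,"rz": 0.295},{"dx": 0.572,"dy": 0.197,"dz": 0.16,"rx": 0,"ry": 0,"rz": 0.295},{"dx": 0.572,"dy": 0.197,"dz": 0.24,"rx": 0,"ry": 0,"rz": 0.295},{"dx": 0.572,"dy": 0.197,"dz": 0.29,"rx": 0,"ry": 0,"rz": 0.295},{"dx": 0.572,"dy": 0.197,"dz": 0.32,"rx": 0,"ry": 0,"rz": 0.295},{"dx": 0.572,"dy": 0.197,"dz": 0.32,"rx": 0,"ry": 0,"rz": 0.295}]}}

```text
t: 4.8
tool_pos: [0.4216, 0.099, 0.1364]
eef_rot: [-3.139, 0.002, 1.047]
contact_force: [-0.7, -0.2, -0.2]
gripper_width: 0.0158
gripper_force: 30.0
```

Run:
```python
from h import *
s,p,d,m=grab('scene');print(s['tool_pos'],s['contact_force'],s['gripper_width'])
cv2.imwrite('pics/s3.png',cv2.resize(p[130:250,250:410,::-1],(640,480)))
```

```text
[0.42157345 0.09899895 0.13641022] [-0.66912883 -0.24875257 -0.24147269] 0.01584362223004312
```

View pics/s3.png

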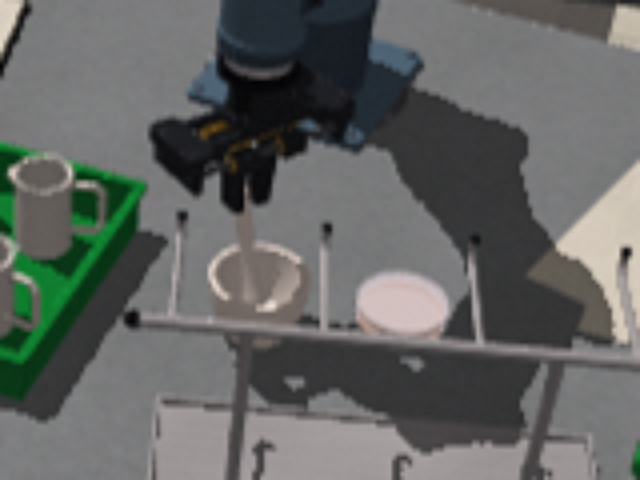

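The picture shows the pestle (245,250) going into the mortar, which is centred at (258,280). Next: lower a little, release and retreat upwards.

Emit:
{"method": "step_arm", "body": {"deltas": [{"dx": 0,"dy": 0,"dz": 0.01,"rx": 0,"ry": 0,"rz": 0},{"dx": 0,"dy": 0,"dz": 0.018,"rx": 0,"ry": 0,"rz": 0},{"dx": 0,"dy": 0,"dz": 0.018,"rx": 0,"ry": 0,"rz": 0}]}}

```text
t: 5.15
tool_pos: [0.4229, 0.0999, 0.1309]
eef_rot: [3.141, -0.0, 1.046]
contact_force: [0.2, -0.2, -1.5]
gripper_width: 0.0161
gripper_force: 30.0
```

Emit:
{"method": "step_arm", "body": {"deltas": [{"dx": 0,"dy": 0,"dz": 0,"rx": 0,"ry": 0,"rz": 0},{"dx": 0,"dy": 0,"dz": 0,"rx": 0,"ry": 0,"rz": 0},{"dx": 0,"dy": 0,"dz": 0,"rx": 0,"ry": 0,"rz": 0},{"dx": 0,"dy": 0,"dz": 0,"rx": 0,"ry": 0,"rz": 0},{"dx": 0,"dy": 0,"dz": -0.05,"rx": 0,"ry": 0,"rz": 0},{"dx": 0,"dy": 0,"dz": -0.12,"rx": 0,"ry": 0,"rz": 0},{"dx": 0,"dy": 0,"dz": -0.24,"rx": 0,"ry": 0,"rz": 0},{"dx": 0,"dy": 0,"dz": -0.36,"rx": 0,"ry": 0,"rz": 0},{"dx": 0,"dy": 0,"dz": -0.36,"rx": 0,"ry": 0,"rz": 0}], "jaw": 60}}

```text
t: 6.05
tool_pos: [0.4261, 0.1013, 0.2803]
eef_rot: [3.133, -0.007, 1.046]
contact_force: [0.8, 0.3, -0.7]
gripper_width: 0.0532
gripper_force: 0.0
```

Run:
```python
from h import *
s,p,d,m=grab('scene');print(s['t'],s['tool_pos'])
cv2.imwrite('pics/s4.png',cv2.resize(p[130:250,250:410,::-1],(640,480)))
# first jug: jC (furthest right) -> plan all
def J(c,yaw,z): return ([c[0],c[1],z],yaw+90)
deltas([J((.5666,-.1103),-4,.27),J((.5666,-.1103),-4,.16)],s)
```

```text
6.05 [0.42608154 0.10132581 0.28031614]
[-0.2819  0.569   0.0287] [ 0.0031 -0.0014 -0.1449] rows>= 6
[-0.2837  0.5667  0.3037] [ 0.0031 -0.0014 -0.1449] rows>= 6
```

View pics/s4.png

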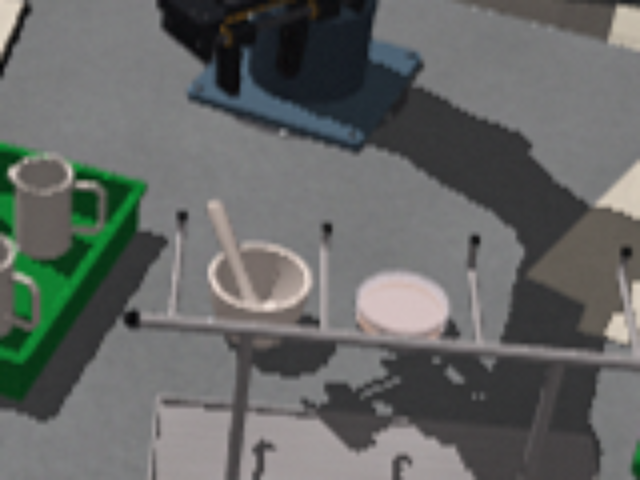

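The pestle stands in the mortar, head down: top at (215,205), head at about (255,300). Next is jug A, the back-left one.

Emit:
{"method": "step_arm", "body": {"deltas": [{"dx": -0.047,"dy": 0.095,"dz": 0,"rx": 0.001,"ry": -0.001,"rz": -0.025},{"dx": -0.094,"dy": 0.19,"dz": 0.01,"rx": 0.001,"ry": -0.001,"rz": -0.05},{"dx": -0.14,"dy": 0.285,"dz": 0.02,"rx": 0.001,"ry": -0.001,"rz": -0.075},{"dx": -0.188,"dy": 0.38,"dz": 0.03,"rx": 0.001,"ry": -0.001,"rz": -0.1},{"dx": -0.235,"dy": 0.475,"dz": 0.03,"rx": 0.001,"ry": -0.001,"rz": -0.125},{"dx": -0.282,"dy": 0.569,"dz": 0.03,"rx": 0.001,"ry": -0.001,"rz": -0.145},{"dx": -0.282,"dy": 0.569,"dz": 0.03,"rx": 0.001,"ry": -0.001,"rz": -0.145},{"dx": -0.282,"dy": 0.569,"dz": 0.12,"rx": 0.001,"ry": -0.001,"rz": -0.145},{"dx": -0.282,"dy": 0.569,"dz": 0.21,"rx": 0.001,"ry": -0.001,"rz": -0.145},{"dx": -0.282,"dy": 0.569,"dz": 0.3,"rx": 0.001,"ry": -0.001,"rz": -0.145},{"dx": -0.282,"dy": 0.569,"dz": 0.3,"rx": 0.001,"ry": -0.001,"rz": -0.145},{"dx": -0.282,"dy": 0.569,"dz": 0.3,"rx": 0.001,"ry": -0.001,"rz": -0.145},{"dx": -0.282,"dy": 0.569,"dz": 0.3,"rx": 0.001,"ry": -0.001,"rz": -0.145}], "jaw": 100}}

```text
t: 7.4
tool_pos: [0.5642, -0.1113, 0.1563]
eef_rot: [-3.14, 0.002, 1.502]
contact_force: [-0.2, 0.2, 0.2]
gripper_width: 0.0882
gripper_force: 0.0
```

```bash
cat >> h.py <<'E'
def rim(P,c0,zlo=.086,zhi=.1,w=.06):
    q=P[(P[...,2]>zlo)&(P[...,2]<zhi)&(np.hypot(P[...,0]-c0[0],P[...,1]-c0[1])<w)]
    if len(q)<20: print('few',len(q));return
    c,r=circ(q)
    for _ in range(5): c,r=circ(q[abs(np.hypot(*(q[:,:2]-c).T)-r)<.005])
    return c,r,len(q)
E
python3 - <<'E'
from h import *
s,p,P=wrist('w3')
print(rim(P,(.5666,-.1103)))
deltas([([.5666,-.1103,.057],87)],s)
E
```

```text
7.4 [ 0.5642 -0.1113  0.1563] [-1.7992e+02  1.3000e-01  8.6030e+01] 0.0881590805376906
(array([ 0.5649197 , -0.10801846]), np.float64(0.02908220710248052), 2085)
[0.0036 0.0062 0.2484] [-0.0005  0.0007 -0.0054] rows>= 2
```

View pics/w3.png

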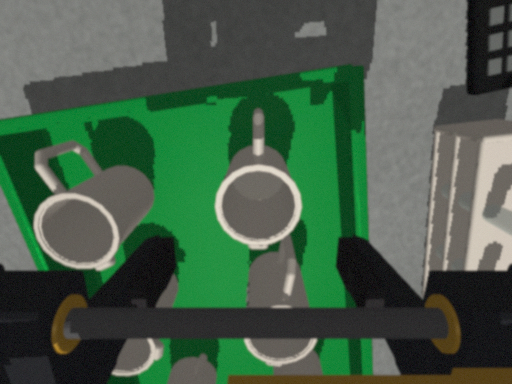

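The jug A rim is at (258,205) with its handle straight up in the picture, so it is lined up with the fingers. Next: descend and grip.

Emit:
{"method": "step_arm", "body": {"deltas": [{"dx": 0.006,"dy": 0.002,"dz": 0.09,"rx": 0,"ry": 0,"rz": 0},{"dx": 0.006,"dy": 0.002,"dz": 0.18,"rx": 0,"ry": 0,"rz": 0},{"dx": 0.006,"dy": 0.002,"dz": 0.248,"rx": 0,"ry": 0,"rz": 0},{"dx": 0.006,"dy": 0.002,"dz": 0.248,"rx": 0,"ry": 0,"rz": 0},{"dx": 0.006,"dy": 0.002,"dz": 0.248,"rx": 0,"ry": 0,"rz": 0}]}}

```text
t: 7.95
tool_pos: [0.5647, -0.1095, 0.0569]
eef_rot: [-3.139, 0.002, 1.501]
contact_force: [-0.2, 1.0, 0.5]
gripper_width: 0.0879
gripper_force: 0.0
```

Emit:
{"method": "step_arm", "body": {"deltas": [{"dx": 0,"dy": 0,"dz": 0,"rx": 0,"ry": 0,"rz": 0},{"dx": 0,"dy": 0,"dz": 0,"rx": 0,"ry": 0,"rz": 0},{"dx": 0,"dy": 0,"dz": 0,"rx": 0,"ry": 0,"rz": 0},{"dx": 0,"dy": 0,"dz": 0,"rx": 0,"ry": 0,"rz": 0},{"dx": 0,"dy": 0,"dz": 0,"rx": 0,"ry": 0,"rz": 0},{"dx": 0,"dy": 0,"dz": -0.03,"rx": 0,"ry": 0,"rz": 0},{"dx": 0,"dy": 0,"dz": -0.03,"rx": 0,"ry": 0,"rz": 0}], "jaw": 40, "grip_force": 20}}

```text
t: 8.65
tool_pos: [0.5646, -0.1096, 0.0689]
eef_rot: [-3.14, 0.002, 1.501]
contact_force: [0.2, -1.0, -1.2]
gripper_width: 0.0597
gripper_force: 20.0
```

```bash
cat >> h.py <<'E'
def hang(hk,jy,j=(0,.0),gz=.072,xs=-.165,xe=-.08,s=None):
    """hk hook y on rail; jy = jug yaw minus (tool yaw-90) ; j jug centre offset in tool x (mm toward handle)"""
    th=RK+90-jy
    def T(x,hz,dy=0): # hole at rail-x, hole height
        c=rackpt(x,hk-.044+dy); t=np.radians(th); c=c-j[0]*np.array([np.cos(t),np.sin(t)])
        return ([c[0],c[1],hz-.048+gz-.0187],th)
    deltas([T(xs,.30),T(xs,.210),T(xe,.210),T(xe,.178)],s)
E
python3 - <<'E'
from h import *
s=read_state();print(s['tool_pos'],s['eef_rot'],s['gripper_width'],s['gripper_force'])
hang(.1875,-1,(0.001,))
E
```

```text
[ 0.56458478 -0.10955919  0.06890024] [-3.13970784e+00  2.42130423e-03  1.50135347e+00] 0.059745564026535705 19.998334642716173
[ 1.199  -0.5058 -0.593 ] [-0.0008  0.0006 -0.1504] rows>= 12
[ 1.1995 -0.5053 -0.368 ] [-0.0008  0.0006 -0.1504] rows>= 11
[ 1.293  -0.3145 -0.3685] [-0.0008  0.0006 -0.1504] rows>= 12
[ 1.2931 -0.3143 -0.2885] [-0.0008  0.0006 -0.1504] rows>= 11
```

Emit:
{"method": "step_arm", "body": {"deltas": [{"dx": 0,"dy": 0,"dz": -0.12,"rx": 0,"ry": 0,"rz": 0},{"dx": 0,"dy": 0,"dz": -0.24,"rx": 0,"ry": 0,"rz": 0},{"dx": 0,"dy": 0,"dz": -0.36,"rx": 0,"ry": 0,"rz": 0},{"dx": 0,"dy": -0.02,"dz": -0.48,"rx": 0,"ry": 0,"rz": 0},{"dx": 0.05,"dy": -0.05,"dz": -0.593,"rx": 0,"ry": 0,"rz": 0},{"dx": 0.16,"dy": -0.1,"dz": -0.593,"rx": 0,"ry": 0,"rz": 0},{"dx": 0.27,"dy": -0.15,"dz": -0.593,"rx": 0,"ry": 0,"rz": -0.02},{"dx": 0.38,"dy": -0.2,"dz": -0.593,"rx": 0,"ry": 0,"rz": -0.04},{"dx": 0.49,"dy": -0.25,"dz": -0.593,"rx": 0,"ry": 0,"rz": -0.06},{"dx": 0.6,"dy": -0.3,"dz": -0.593,"rx": 0,"ry": 0,"rz": -0.08},{"dx": 0.71,"dy": -0.35,"dz": -0.593,"rx": 0,"ry": 0,"rz": -0.1},{"dx": 0.82,"dy": -0.4,"dz": -0.593,"rx": 0,"ry": 0,"rz": -0.12},{"dx": 0.92,"dy": -0.44,"dz": -0.593,"rx": 0,"ry": 0,"rz": -0.15},{"dx": 0.92,"dy": -0.44,"dz": -0.593,"rx": 0,"ry": 0,"rz": -0.15},{"dx": 0.92,"dy": -0.44,"dz": -0.593,"rx": 0,"ry": 0,"rz": -0.15}]}}

```text
t: 10.15
tool_pos: [0.414, 0.2708, 0.3044]
eef_rot: [-3.137, 0.001, 1.975]
contact_force: [-0.1, 0.3, -0.7]
gripper_width: 0.0599
gripper_force: 20.0
```

Run:
```python
from h import *
s=read_state();print(s['tool_pos'],s['gripper_width'],s['qpos'])
hang(.1875,-1,(0.001,))
```

```text
[0.41402818 0.27075508 0.30435604] 0.05986158953930796 [ 0.04648418  0.31043189 -0.86329481  1.82281014  0.25801834  1.13120211
 -0.5017543 ]
[ 0.2763  0.0704 -0.0029] [-0.0016  0.0002  0.0002] rows>= 3
[0.2764 0.0715 0.2221] [-0.0016  0.0002  0.0002] rows>= 3
[0.2726 0.284  0.2211] [-0.0016  0.0002  0.0002] rows>= 4
[0.2726 0.2844 0.3011] [-0.0016  0.0002  0.0002] rows>= 4
```

Emit:
{"method": "step_arm", "body": {"deltas": [{"dx": 0.1,"dy": 0.03,"dz": 0,"rx": 0,"ry": 0,"rz": 0},{"dx": 0.2,"dy": 0.06,"dz": 0,"rx": 0,"ry": 0,"rz": 0},{"dx": 0.276,"dy": 0.071,"dz": 0,"rx": 0,"ry": 0,"rz": 0},{"dx": 0.276,"dy": 0.071,"dz": 0.1,"rx": -0.001,"ry": 0,"rz": 0},{"dx": 0.276,"dy": 0.071,"dz": 0.222,"rx": -0.001,"ry": 0,"rz": 0},{"dx": 0.276,"dy": 0.071,"dz": 0.222,"rx": -0.001,"ry": 0,"rz": 0},{"dx": 0.276,"dy": 0.071,"dz": 0.222,"rx": -0.001,"ry": 0,"rz": 0},{"dx": 0.276,"dy": 0.071,"dz": 0.222,"rx": -0.001,"ry": 0,"rz": 0}]}}

```text
t: 10.95
tool_pos: [0.3987, 0.3833, 0.2179]
eef_rot: [3.14, -0.001, 1.971]
contact_force: [-0.5, 0.0, -0.6]
gripper_width: 0.0599
gripper_force: 20.0
```

Run:
```python
from h import *
s,p,d,m=grab('scene');print(s['tool_pos'])
a=p[120:270,330:512,::-1]
s,p,P=wrist()
cv2.imwrite('pics/a1.png',np.hstack([cv2.resize(a,(440,384)),cv2.resize(p[...,::-1],(360,384))]))
hang(.1875,-1,(0.001,),s=s)
```

```text
[0.39869543 0.38332441 0.2179129 ]
11.0 [0.3987 0.3835 0.218 ] [ 1.7986e+02 -4.0000e-02  1.1294e+02] 0.059948939825072954
[ 0.0021 -0.0045 -0.2182] [ 0.0008 -0.0002 -0.0009] rows>= 2
[ 0.002  -0.005   0.0068] [ 0.0008 -0.0002 -0.0009] rows>= 1
[-0.0011  0.2075  0.0073] [ 0.0008 -0.0002 -0.0009] rows>= 2
[-0.0012  0.2073  0.0873] [ 0.0008 -0.0002 -0.0009] rows>= 2
```

View pics/a1.png

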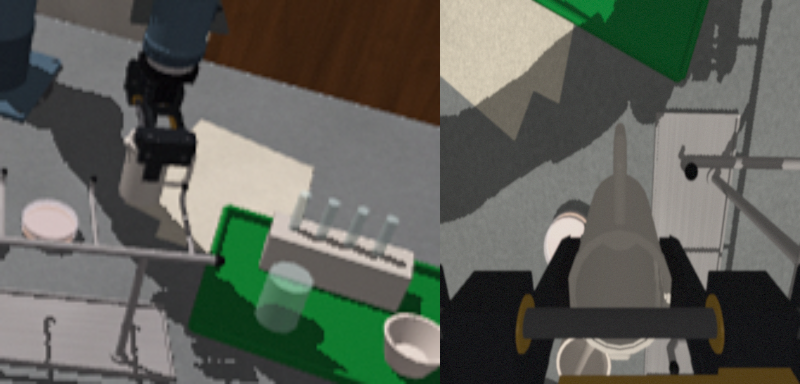

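Run:
```python
from h import *
s,p,P=wrist()
t=np.radians(113);R=Ro.from_euler('xyz',s['eef_rot']);tp=np.array(s['tool_pos'])
L=R.inv().apply((P-tp).reshape(-1,3)).reshape(P.shape)
# tool frame: x toward handle, y along prong, z down
k=(abs(L[...,1])<.012)&(L[...,0]>.032)&(L[...,0]<.08)&(L[...,2]<.06)&(L[...,2]>-.03)
print('handle',k.sum(),L[k].min(0),L[k].max(0))
k=(L[...,1]>.02)&(L[...,1]<.2)&(L[...,0]>.02)&(L[...,0]<.09)&(P[...,2]>.19)&(P[...,2]<.24)
q=L[k];print('prong',k.sum());
for a in np.arange(.02,.2,.015):
    z=q[(q[:,1]>a)&(q[:,1]<a+.015)]
    if len(z):print(round(a,3),len(z),np.round(z.mean(0),4),'zmax',round(P[k][(q[:,1]>a)&(q[:,1]<a+.015)][:,2].max(),4))
```

```text
11.05 [0.3985 0.3835 0.2179] [ 1.7987e+02 -4.0000e-02  1.1295e+02] 0.05987524519386034
handle 1801 [ 0.03201329 -0.00495865 -0.02997914] [0.06757791 0.00318339 0.02516597]
prong 2466
0.02 116 [ 0.0212  0.0211 -0.0005] zmax 0.2398
0.035 372 [ 0.0481  0.0465 -0.0022] zmax 0.2272
0.05 279 [0.0483 0.0583 0.0128] zmax 0.2262
0.065 338 [0.0473 0.0727 0.0158] zmax 0.2043
0.08 352 [0.0471 0.0875 0.0159] zmax 0.2049
0.095 354 [0.047  0.1024 0.0159] zmax 0.205
0.11 330 [0.0467 0.1175 0.0158] zmax 0.2048
0.125 324 [0.0465 0.1316 0.016 ] zmax 0.2046
0.14 1 [0.0429 0.14   0.017 ] zmax 0.2012
```

The jug is lined up: in tool axes the opening spans x 31–59 mm and the prong is at 47 mm. Insert it.

Emit:
{"method": "step_arm", "body": {"deltas": [{"dx": 0,"dy": 0.05,"dz": 0.007,"rx": 0,"ry": 0,"rz": 0},{"dx": 0,"dy": 0.1,"dz": 0.007,"rx": 0,"ry": 0,"rz": 0},{"dx": 0,"dy": 0.15,"dz": 0.007,"rx": 0,"ry": 0,"rz": 0},{"dx": 0,"dy": 0.207,"dz": 0.007,"rx": 0,"ry": 0,"rz": 0},{"dx": 0,"dy": 0.207,"dz": 0.007,"rx": 0,"ry": 0,"rz": 0},{"dx": 0,"dy": 0.207,"dz": 0.035,"rx": 0,"ry": 0,"rz": 0},{"dx": 0,"dy": 0.207,"dz": 0.06,"rx": 0,"ry": 0,"rz": 0},{"dx": 0,"dy": 0.207,"dz": 0.081,"rx": 0,"ry": 0,"rz": 0},{"dx": 0,"dy": 0.207,"dz": 0.081,"rx": 0,"ry": 0,"rz": 0},{"dx": 0,"dy": 0.207,"dz": 0.081,"rx": 0,"ry": 0,"rz": 0}]}}

```text
t: 12.1
tool_pos: [0.473, 0.415, 0.1828]
eef_rot: [-3.14, 0.001, 1.973]
contact_force: [0.4, 0.2, -1.2]
gripper_width: 0.0597
gripper_force: 20.0
```

Emit:
{"method": "step_arm", "body": {"deltas": [{"dx": 0,"dy": 0,"dz": 0.003,"rx": 0,"ry": 0,"rz": 0},{"dx": 0,"dy": 0,"dz": 0.003,"rx": 0,"ry": 0,"rz": 0},{"dx": 0,"dy": 0,"dz": 0.003,"rx": 0,"ry": 0,"rz": 0},{"dx": 0,"dy": 0,"dz": 0.003,"rx": 0,"ry": 0,"rz": 0},{"dx": 0,"dy": 0,"dz": 0.003,"rx": 0,"ry": 0,"rz": 0},{"dx": 0,"dy": 0,"dz": 0.003,"rx": 0,"ry": 0,"rz": 0},{"dx": 0,"dy": 0,"dz": -0.05,"rx": 0,"ry": 0,"rz": 0},{"dx": 0,"dy": 0,"dz": -0.12,"rx": 0,"ry": 0,"rz": 0},{"dx": 0,"dy": 0,"dz": -0.22,"rx": 0,"ry": 0,"rz": 0},{"dx": 0,"dy": 0,"dz": -0.22,"rx": 0,"ry": 0,"rz": 0},{"dx": 0,"dy": 0,"dz": -0.22,"rx": 0,"ry": 0,"rz": 0}], "jaw": 100}}

```text
t: 13.2
tool_pos: [0.4738, 0.4156, 0.2718]
eef_rot: [3.141, 0.0, 1.972]
contact_force: [0.1, -0.2, -0.8]
gripper_width: 0.0882
gripper_force: 0.0
```

Run:
```python
from h import *
s,p,d,m=grab('scene');print(s['t'],s['tool_pos'])
a=p[100:270,290:512,::-1]
cv2.imwrite('pics/a2.png',cv2.resize(a,(666,510)))
deltas([([.5775,-.2303,.27],78),([.5775,-.2303,.156],78)],s)
```

```text
13.2 [0.47378947 0.41558995 0.27184557]
[-1.5876 -0.3927  0.0044] [ 2.000e-04 -1.000e-04  1.945e-01] rows>= 14
[-1.5876 -0.3929  0.2894] [ 2.000e-04 -1.000e-04  1.945e-01] rows>= 14
```

View pics/a2.png

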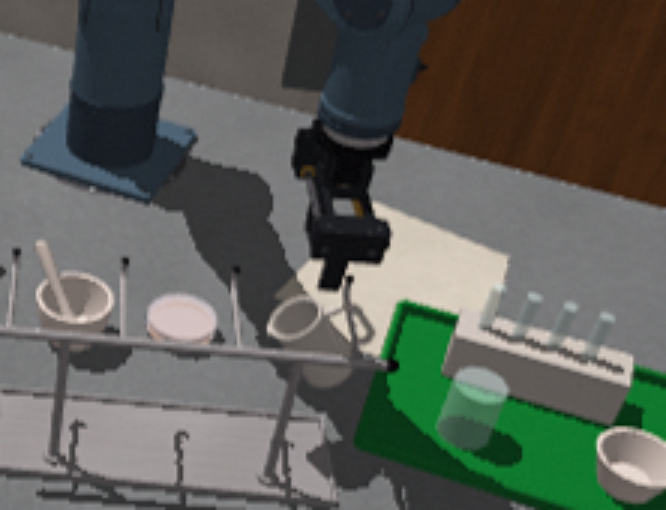

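Jug A hangs on hook 4: handle on the prong at (350,320), cup swinging. Next is jug B.

Emit:
{"method": "step_arm", "body": {"deltas": [{"dx": -0.1,"dy": 0,"dz": 0,"rx": 0,"ry": 0,"rz": 0},{"dx": -0.22,"dy": -0.03,"dz": 0,"rx": 0,"ry": 0,"rz": 0},{"dx": -0.34,"dy": -0.06,"dz": 0,"rx": 0,"ry": 0,"rz": 0},{"dx": -0.46,"dy": -0.09,"dz": 0,"rx": 0,"ry": 0,"rz": 0},{"dx": -0.58,"dy": -0.12,"dz": 0,"rx": 0,"ry": 0,"rz": 0},{"dx": -0.7,"dy": -0.15,"dz": 0,"rx": 0,"ry": 0,"rz": 0},{"dx": -0.82,"dy": -0.19,"dz": 0,"rx": 0,"ry": 0,"rz": 0},{"dx": -0.94,"dy": -0.23,"dz": 0,"rx": 0,"ry": 0,"rz": 0},{"dx": -1,"dy": -0.25,"dz": 0,"rx": 0,"ry": 0,"rz": 0},{"dx": -1,"dy": -0.25,"dz": 0,"rx": 0,"ry": 0,"rz": 0}]}}

```text
t: 14.25
tool_pos: [0.5374, 0.0022, 0.2694]
eef_rot: [-3.137, 0.001, 1.964]
contact_force: [-0.6, -0.2, -0.9]
gripper_width: 0.0877
gripper_force: 0.0
```

Emit:
{"method": "step_arm", "body": {"deltas": [{"dx": -0.12,"dy": -0.03,"dz": 0,"rx": 0,"ry": 0,"rz": 0.04},{"dx": -0.24,"dy": -0.06,"dz": 0,"rx": 0,"ry": 0,"rz": 0.08},{"dx": -0.36,"dy": -0.09,"dz": 0,"rx": 0,"ry": 0,"rz": 0.12},{"dx": -0.48,"dy": -0.12,"dz": 0,"rx": 0,"ry": 0,"rz": 0.16},{"dx": -0.588,"dy": -0.143,"dz": 0,"rx": 0,"ry": 0,"rz": 0.195},{"dx": -0.588,"dy": -0.143,"dz": 0,"rx": 0,"ry": 0,"rz": 0.195},{"dx": -0.588,"dy": -0.143,"dz": 0.1,"rx": 0,"ry": 0,"rz": 0.195},{"dx": -0.588,"dy": -0.143,"dz": 0.2,"rx": 0,"ry": 0,"rz": 0.195},{"dx": -0.588,"dy": -0.143,"dz": 0.285,"rx": 0,"ry": 0,"rz": 0.195},{"dx": -0.588,"dy": -0.143,"dz": 0.285,"rx": 0,"ry": 0,"rz": 0.195},{"dx": -0.588,"dy": -0.143,"dz": 0.285,"rx": 0,"ry": 0,"rz": 0.195},{"dx": -0.588,"dy": -0.143,"dz": 0.285,"rx": 0,"ry": 0,"rz": 0.195}]}}

```text
t: 15.45
tool_pos: [0.5786, -0.2304, 0.1594]
eef_rot: [3.14, 0.001, 1.361]
contact_force: [1.1, 0.0, 0.3]
gripper_width: 0.0881
gripper_force: 0.0
```

```bash
cat >> h.py <<'E'
def look(c0,yaw=None):
    s,p,P=wrist(); r=rim(P,c0); print(r); c=r[0]
    D=P[...,:2]-c;Rr=np.hypot(D[...,0],D[...,1]);k=(Rr>.04)&(Rr<.068)&(P[...,2]>.07)&(P[...,2]<.092)
    h=D[k]; h=h[h[:,1]>.01]; m=h.mean(0); y=np.degrees(np.arctan2(-m[0],m[1])); print('yaw',len(h),y,'Rmax',np.hypot(*h.T).max())
    deltas([([c[0],c[1],.057],y+90)],s)
E
python3 -c "
from h import *
look((.5775,-.2303))"
```

```text
15.45 [ 0.5786 -0.2304  0.1594] [1.7989e+02 5.0000e-02 7.7970e+01] 0.08810910857222519
(array([ 0.5761732 , -0.22841378]), np.float64(0.029074356735325286), 1992)
yaw 397 -12.775101828352224 Rmax 0.06522780943648127
[ 0.0038 -0.0075  0.2559] [0.0006 0.0003 0.0042] rows>= 3
```

Emit:
{"method": "step_arm", "body": {"deltas": [{"dx": 0.004,"dy": -0.007,"dz": 0.09,"rx": 0,"ry": 0,"rz": 0.004},{"dx": 0.004,"dy": -0.007,"dz": 0.18,"rx": 0,"ry": 0,"rz": 0.004},{"dx": 0.004,"dy": -0.007,"dz": 0.255,"rx": 0,"ry": 0,"rz": 0.004},{"dx": 0.004,"dy": -0.007,"dz": 0.255,"rx": 0,"ry": 0,"rz": 0.004},{"dx": 0.004,"dy": -0.007,"dz": 0.255,"rx": 0,"ry": 0,"rz": 0.004}]}}

```text
t: 16.0
tool_pos: [0.5757, -0.2289, 0.057]
eef_rot: [3.141, 0.001, 1.348]
contact_force: [0.3, -0.1, 0.4]
gripper_width: 0.0881
gripper_force: 0.0
```

Emit:
{"method": "step_arm", "body": {"deltas": [{"dx": 0,"dy": 0,"dz": 0,"rx": 0,"ry": 0,"rz": 0},{"dx": 0,"dy": 0,"dz": 0,"rx": 0,"ry": 0,"rz": 0},{"dx": 0,"dy": 0,"dz": 0,"rx": 0,"ry": 0,"rz": 0},{"dx": 0,"dy": 0,"dz": 0,"rx": 0,"ry": 0,"rz": 0},{"dx": 0,"dy": 0,"dz": 0,"rx": 0,"ry": 0,"rz": 0},{"dx": 0,"dy": 0,"dz": -0.12,"rx": 0,"ry": 0,"rz": 0},{"dx": 0,"dy": 0,"dz": -0.24,"rx": 0,"ry": 0,"rz": 0},{"dx": 0,"dy": 0,"dz": -0.36,"rx": 0,"ry": 0,"rz": 0},{"dx": 0,"dy": 0,"dz": -0.48,"rx": 0,"ry": 0,"rz": 0},{"dx": 0,"dy": 0,"dz": -0.62,"rx": 0,"ry": 0,"rz": 0},{"dx": 0,"dy": 0,"dz": -0.62,"rx": 0,"ry": 0,"rz": 0},{"dx": 0,"dy": 0,"dz": -0.62,"rx": 0,"ry": 0,"rz": 0}], "jaw": 40, "grip_force": 20}}

```text
t: 17.2
tool_pos: [0.5755, -0.2288, 0.3049]
eef_rot: [3.14, 0.002, 1.347]
contact_force: [0.1, -0.3, -0.7]
gripper_width: 0.0598
gripper_force: 20.0
```

```bash
python3 -c "
from h import *
hang(.0625,0,(.001,))"
```

```text
[ 1.1371 -0.5967 -0.0041] [ 0.0004  0.0007 -0.1939] rows>= 11
[ 1.1375 -0.5972  0.2209] [ 0.0004  0.0007 -0.1939] rows>= 11
[ 1.2591 -0.4229  0.221 ] [ 0.0004  0.0007 -0.1939] rows>= 11
[ 1.2592 -0.423   0.301 ] [ 0.0004  0.0007 -0.1939] rows>= 11
```

Emit:
{"method": "step_arm", "body": {"deltas": [{"dx": 0.11,"dy": -0.06,"dz": 0,"rx": 0,"ry": 0,"rz": 0},{"dx": 0.22,"dy": -0.12,"dz": 0,"rx": 0,"ry": 0,"rz": 0},{"dx": 0.33,"dy": -0.18,"dz": 0,"rx": 0,"ry": 0,"rz": -0.03},{"dx": 0.44,"dy": -0.24,"dz": 0,"rx": 0,"ry": 0,"rz": -0.06},{"dx": 0.55,"dy": -0.3,"dz": 0,"rx": 0,"ry": 0,"rz": -0.09},{"dx": 0.66,"dy": -0.36,"dz": 0,"rx": 0,"ry": 0,"rz": -0.12},{"dx": 0.77,"dy": -0.42,"dz": 0,"rx": 0,"ry": 0,"rz": -0.15},{"dx": 0.88,"dy": -0.48,"dz": 0,"rx": 0,"ry": 0,"rz": -0.194},{"dx": 0.98,"dy": -0.54,"dz": 0,"rx": 0,"ry": 0.001,"rz": -0.194},{"dx": 0.98,"dy": -0.54,"dz": 0,"rx": 0,"ry": 0.001,"rz": -0.194},{"dx": 0.98,"dy": -0.54,"dz": 0,"rx": 0,"ry": 0.001,"rz": -0.194}]}}

```text
t: 18.3
tool_pos: [0.4497, 0.2016, 0.3015]
eef_rot: [-3.138, -0.003, 1.96]
contact_force: [1.2, -1.0, -1.2]
gripper_width: 0.0595
gripper_force: 20.0
```

```bash
python3 -c "
from h import *
hang(.0625,0,(.001,))"
```

```text
[ 0.1585  0.0483 -0.0093] [-0.0012 -0.0009  0.001 ] rows>= 2
[0.1579 0.0491 0.2157] [-0.0012 -0.0009  0.001 ] rows>= 3
[0.1572 0.2616 0.2149] [-0.0012 -0.0009  0.001 ] rows>= 3
[0.157  0.2619 0.2949] [-0.0012 -0.0009  0.001 ] rows>= 4
```

Emit:
{"method": "step_arm", "body": {"deltas": [{"dx": 0.08,"dy": 0.024,"dz": 0,"rx": 0,"ry": 0,"rz": 0},{"dx": 0.158,"dy": 0.049,"dz": 0,"rx": 0,"ry": 0,"rz": 0},{"dx": 0.158,"dy": 0.049,"dz": 0.1,"rx": 0,"ry": 0,"rz": 0},{"dx": 0.158,"dy": 0.049,"dz": 0.21,"rx": 0,"ry": 0,"rz": 0},{"dx": 0.158,"dy": 0.049,"dz": 0.21,"rx": 0,"ry": 0,"rz": 0},{"dx": 0.158,"dy": 0.049,"dz": 0.21,"rx": 0,"ry": 0,"rz": 0},{"dx": 0.158,"dy": 0.049,"dz": 0.21,"rx": 0,"ry": 0,"rz": 0}]}}

```text
t: 19.0
tool_pos: [0.4465, 0.2676, 0.221]
eef_rot: [3.14, -0.003, 1.955]
contact_force: [0.3, 0.7, 0.1]
gripper_width: 0.0594
gripper_force: 20.0
```

```bash
cat >> h.py <<'E'
def prehang(hk,jy=0,j=(.001,)):
    s,p,P=wrist();R=Ro.from_euler('xyz',s['eef_rot']);L=R.inv().apply((P-np.array(s['tool_pos'])).reshape(-1,3)).reshape(P.shape)
    k=(abs(L[...,1])<.012)&(L[...,0]>.032)&(L[...,0]<.08)&(L[...,2]<.06)&(L[...,2]>-.03)
    q=L[k];o=q[q[:,0]>.058];print('handle outer x',q[:,0].max(),'y at outer',o[:,1].mean())
    q=L[(L[...,1]>.07)&(L[...,1]<.13)&(L[...,0]>.02)&(L[...,0]<.09)&(P[...,2]>.19)&(P[...,2]<.24)];print('prong x',q[:,0].mean(),len(q),'z',np.median(q[:,2]))
    hang(hk,jy,j,s=s)
E
python3 -c "
from h import *
prehang(.0625)"
```

```text
19.0 [0.4465 0.2676 0.221 ] [ 1.7989e+02 -1.7000e-01  1.1204e+02] 0.05944756521578643
handle outer x 0.0670926045330317 y at outer -0.0009108140254942866
prong x 0.04909673111277938 1387 z 0.018989250279920006
[ 0.0036 -0.0065 -0.2107] [ 0.0006 -0.0009 -0.0004] rows>= 2
[ 0.0029 -0.0069  0.0143] [ 0.0006 -0.0009 -0.0004] rows>= 1
[0.0031 0.2056 0.0147] [ 0.0006 -0.0009 -0.0004] rows>= 2
[0.0029 0.2054 0.0947] [ 0.0006 -0.0009 -0.0004] rows>= 2
```

Emit:
{"method": "step_arm", "body": {"deltas": [{"dx": 0.007,"dy": 0.02,"dz": 0.014,"rx": 0,"ry": 0,"rz": 0},{"dx": 0.007,"dy": 0.06,"dz": 0.014,"rx": 0,"ry": 0,"rz": 0},{"dx": 0.007,"dy": 0.11,"dz": 0.014,"rx": 0,"ry": 0,"rz": 0},{"dx": 0.007,"dy": 0.16,"dz": 0.014,"rx": 0,"ry": 0,"rz": 0},{"dx": 0.007,"dy": 0.206,"dz": 0.014,"rx": 0,"ry": 0,"rz": 0},{"dx": 0.007,"dy": 0.206,"dz": 0.014,"rx": 0,"ry": 0,"rz": 0},{"dx": 0.007,"dy": 0.206,"dz": 0.04,"rx": 0,"ry": 0,"rz": 0},{"dx": 0.007,"dy": 0.206,"dz": 0.065,"rx": 0,"ry": 0,"rz": 0},{"dx": 0.007,"dy": 0.206,"dz": 0.09,"rx": 0,"ry": 0,"rz": 0},{"dx": 0.007,"dy": 0.206,"dz": 0.09,"rx": 0,"ry": 0,"rz": 0},{"dx": 0.007,"dy": 0.206,"dz": 0.09,"rx": 0,"ry": 0,"rz": 0}]}}

```text
t: 20.15
tool_pos: [0.5202, 0.301, 0.1831]
eef_rot: [-3.14, -0.002, 1.957]
contact_force: [-0.4, -0.5, -0.9]
gripper_width: 0.0595
gripper_force: 20.0
```

Emit:
{"method": "step_arm", "body": {"deltas": [{"dx": 0,"dy": 0,"dz": 0,"rx": 0,"ry": 0,"rz": 0},{"dx": 0,"dy": 0,"dz": 0,"rx": 0,"ry": 0,"rz": 0},{"dx": 0,"dy": 0,"dz": 0,"rx": 0,"ry": 0,"rz": 0},{"dx": 0,"dy": 0,"dz": 0,"rx": 0,"ry": 0,"rz": 0},{"dx": 0,"dy": 0,"dz": 0,"rx": 0,"ry": 0,"rz": 0},{"dx": 0,"dy": 0,"dz": 0,"rx": 0,"ry": 0,"rz": 0},{"dx": 0,"dy": 0,"dz": -0.05,"rx": 0,"ry": 0,"rz": 0},{"dx": 0,"dy": 0,"dz": -0.12,"rx": 0,"ry": 0,"rz": 0},{"dx": 0,"dy": 0,"dz": -0.22,"rx": 0,"ry": 0,"rz": 0},{"dx": 0,"dy": 0,"dz": -0.24,"rx": 0,"ry": 0,"rz": 0},{"dx": 0,"dy": 0,"dz": -0.24,"rx": 0,"ry": 0,"rz": 0}], "jaw": 100}}

```text
t: 21.25
tool_pos: [0.5213, 0.3017, 0.2808]
eef_rot: [3.139, -0.003, 1.957]
contact_force: [0.7, -0.2, 0.3]
gripper_width: 0.0883
gripper_force: 0.0
```

Run:
```python
from h import *
s,p,d,m=grab('scene');print(s['t'],s['tool_pos'])
a=p[100:270,290:512,::-1]
cv2.imwrite('pics/a3.png',cv2.resize(a,(666,510)))
deltas([([.4649,-.3748,.27],66.5),([.4649,-.3748,.156],66.5)],s)
```

```text
21.25 [0.52131759 0.30167191 0.28083305]
[-1.5137 -0.7674  0.0207] [ 0.0005 -0.0012  0.2534] rows>= 14
[-1.5146 -0.7682  0.3057] [ 0.0005 -0.0012  0.2534] rows>= 14
```

View pics/a3.png

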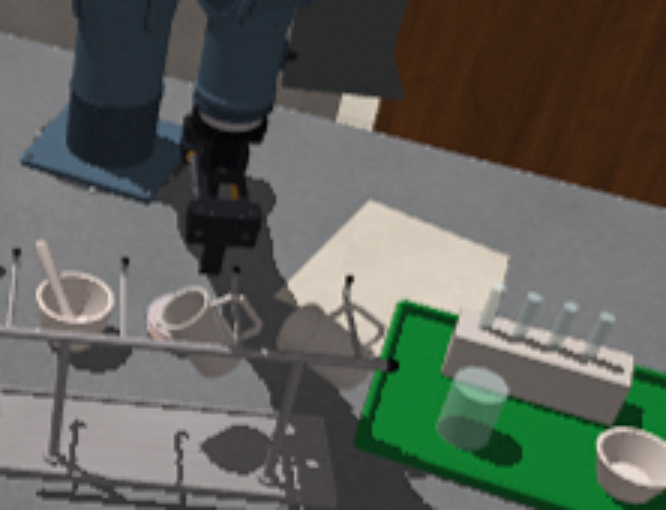

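Both jugs hang (handles at (240,310) and (355,325)). Next is jug C.

Emit:
{"method": "step_arm", "body": {"deltas": [{"dx": -0.11,"dy": -0.02,"dz": 0,"rx": 0,"ry": 0,"rz": 0},{"dx": -0.22,"dy": -0.07,"dz": 0,"rx": 0,"ry": 0,"rz": 0},{"dx": -0.33,"dy": -0.13,"dz": 0,"rx": 0,"ry": 0,"rz": 0},{"dx": -0.44,"dy": -0.19,"dz": 0,"rx": 0,"ry": 0,"rz": 0},{"dx": -0.55,"dy": -0.25,"dz": 0,"rx": 0,"ry": 0,"rz": 0},{"dx": -0.66,"dy": -0.31,"dz": 0,"rx": 0,"ry": 0,"rz": 0},{"dx": -0.77,"dy": -0.37,"dz": 0,"rx": 0,"ry": 0,"rz": 0},{"dx": -0.88,"dy": -0.43,"dz": 0,"rx": 0,"ry": 0,"rz": 0},{"dx": -1,"dy": -0.5,"dz": 0,"rx": 0,"ry": 0,"rz": 0},{"dx": -1,"dy": -0.5,"dz": 0,"rx": 0,"ry": 0,"rz": 0}]}}

```text
t: 22.3
tool_pos: [0.4833, -0.1522, 0.276]
eef_rot: [-3.137, -0.003, 1.947]
contact_force: [-0.3, -1.5, -0.6]
gripper_width: 0.088
gripper_force: 0.0
```

Emit:
{"method": "step_arm", "body": {"deltas": [{"dx": -0.11,"dy": -0.06,"dz": 0,"rx": 0,"ry": 0,"rz": 0.04},{"dx": -0.22,"dy": -0.12,"dz": 0,"rx": 0,"ry": 0,"rz": 0.08},{"dx": -0.33,"dy": -0.18,"dz": 0,"rx": 0,"ry": 0,"rz": 0.12},{"dx": -0.44,"dy": -0.24,"dz": 0,"rx": 0,"ry": 0,"rz": 0.16},{"dx": -0.514,"dy": -0.268,"dz": 0,"rx": 0,"ry": 0,"rz": 0.2},{"dx": -0.514,"dy": -0.268,"dz": 0,"rx": 0,"ry": 0,"rz": 0.24},{"dx": -0.514,"dy": -0.268,"dz": 0.1,"rx": 0,"ry": 0,"rz": 0.253},{"dx": -0.514,"dy": -0.268,"dz": 0.2,"rx": 0,"ry": 0,"rz": 0.253},{"dx": -0.514,"dy": -0.268,"dz": 0.3,"rx": 0,"ry": -0.001,"rz": 0.253},{"dx": -0.514,"dy": -0.268,"dz": 0.3,"rx": 0,"ry": -0.001,"rz": 0.253},{"dx": -0.514,"dy": -0.268,"dz": 0.3,"rx": 0,"ry": -0.001,"rz": 0.253},{"dx": -0.514,"dy": -0.268,"dz": 0.3,"rx": 0,"ry": -0.001,"rz": 0.253}]}}

```text
t: 23.5
tool_pos: [0.4653, -0.3757, 0.1597]
eef_rot: [3.14, 0.002, 1.162]
contact_force: [-0.1, 0.3, 0.8]
gripper_width: 0.0882
gripper_force: 0.0
```

```bash
python3 -c "
from h import *
look((.4649,-.3748))"
```

```text
23.5 [ 0.4653 -0.3757  0.1597] [1.799e+02 9.000e-02 6.659e+01] 0.08817514950985676
(array([ 0.46369601, -0.37325121]), np.float64(0.0290710709588376), 1981)
yaw 376 -23.46051776102579 Rmax 0.06535336990637536
[ 0.0045 -0.0065  0.2567] [0.0005 0.0005 0.0003] rows>= 3
```

Emit:
{"method": "step_arm", "body": {"deltas": [{"dx": 0.005,"dy": -0.006,"dz": 0.09,"rx": 0,"ry": 0,"rz": 0},{"dx": 0.005,"dy": -0.006,"dz": 0.18,"rx": 0,"ry": 0,"rz": 0},{"dx": 0.005,"dy": -0.006,"dz": 0.256,"rx": 0,"ry": 0,"rz": 0},{"dx": 0.005,"dy": -0.006,"dz": 0.256,"rx": 0,"ry": 0,"rz": 0},{"dx": 0.005,"dy": -0.006,"dz": 0.256,"rx": 0,"ry": 0,"rz": 0}]}}

```text
t: 24.05
tool_pos: [0.4634, -0.3732, 0.0571]
eef_rot: [3.141, 0.002, 1.162]
contact_force: [0.0, 0.2, 1.4]
gripper_width: 0.0879
gripper_force: 0.0
```

Emit:
{"method": "step_arm", "body": {"deltas": [{"dx": 0,"dy": 0,"dz": 0,"rx": 0,"ry": 0,"rz": 0},{"dx": 0,"dy": 0,"dz": 0,"rx": 0,"ry": 0,"rz": 0},{"dx": 0,"dy": 0,"dz": 0,"rx": 0,"ry": 0,"rz": 0},{"dx": 0,"dy": 0,"dz": 0,"rx": 0,"ry": 0,"rz": 0},{"dx": 0,"dy": 0,"dz": 0,"rx": 0,"ry": 0,"rz": 0},{"dx": 0,"dy": 0,"dz": -0.12,"rx": 0,"ry": 0,"rz": 0},{"dx": 0,"dy": 0,"dz": -0.24,"rx": 0,"ry": 0,"rz": 0},{"dx": 0,"dy": 0,"dz": -0.36,"rx": 0,"ry": 0,"rz": 0},{"dx": 0,"dy": 0,"dz": -0.48,"rx": 0,"ry": 0,"rz": 0},{"dx": 0,"dy": 0,"dz": -0.62,"rx": 0,"ry": 0,"rz": 0},{"dx": 0,"dy": 0,"dz": -0.62,"rx": 0,"ry": 0,"rz": 0},{"dx": 0,"dy": 0,"dz": -0.62,"rx": 0,"ry": 0,"rz": 0}], "jaw": 40, "grip_force": 20}}

```text
t: 25.25
tool_pos: [0.4632, -0.3727, 0.3047]
eef_rot: [3.14, 0.002, 1.162]
contact_force: [0.3, 0.5, -2.9]
gripper_width: 0.0599
gripper_force: 20.0
```

```bash
python3 -c "
from h import *
hang(-.0625,0,(.001,))"
```

```text
[ 1.2305 -0.4584 -0.0049] [ 1.000e-04  9.000e-04 -2.529e-01] rows>= 11
[ 1.231  -0.4587  0.2201] [ 1.000e-04  9.000e-04 -2.529e-01] rows>= 11
[ 1.3827 -0.3099  0.2199] [ 1.000e-04  9.000e-04 -2.529e-01] rows>= 12
[ 1.3828 -0.31    0.2999] [ 1.000e-04  9.000e-04 -2.529e-01] rows>= 12
```

Emit:
{"method": "step_arm", "body": {"deltas": [{"dx": 0.11,"dy": -0.04,"dz": 0,"rx": 0,"ry": 0,"rz": 0},{"dx": 0.22,"dy": -0.08,"dz": 0,"rx": 0,"ry": 0,"rz": -0.03},{"dx": 0.33,"dy": -0.12,"dz": 0,"rx": 0,"ry": 0,"rz": -0.06},{"dx": 0.44,"dy": -0.16,"dz": 0,"rx": 0,"ry": 0,"rz": -0.09},{"dx": 0.55,"dy": -0.2,"dz": 0,"rx": 0,"ry": 0,"rz": -0.12},{"dx": 0.66,"dy": -0.25,"dz": 0,"rx": 0,"ry": 0,"rz": -0.15},{"dx": 0.77,"dy": -0.29,"dz": 0,"rx": 0,"ry": 0,"rz": -0.18},{"dx": 0.88,"dy": -0.33,"dz": 0,"rx": 0,"ry": 0,"rz": -0.22},{"dx": 1,"dy": -0.37,"dz": 0,"rx": 0,"ry": 0.001,"rz": -0.253},{"dx": 1,"dy": -0.37,"dz": 0,"rx": 0,"ry": 0.001,"rz": -0.253},{"dx": 1,"dy": -0.37,"dz": 0,"rx": 0,"ry": 0.001,"rz": -0.253},{"dx": 1,"dy": -0.37,"dz": 0,"rx": 0,"ry": 0.001,"rz": -0.253}]}}

```text
t: 26.45
tool_pos: [0.4852, 0.0518, 0.3016]
eef_rot: [-3.138, -0.003, 1.955]
contact_force: [0.7, -0.2, -1.3]
gripper_width: 0.06
gripper_force: 20.0
```

```bash
python3 -c "
from h import *
hang(-.0625,0,(.001,))"
```

```text
[ 0.2268  0.1062 -0.0089] [-0.0011 -0.001  -0.0006] rows>= 3
[0.2261 0.1069 0.2161] [-0.0011 -0.001  -0.0006] rows>= 3
[0.2265 0.3194 0.2153] [-0.0011 -0.001  -0.0006] rows>= 4
[0.2262 0.3197 0.2953] [-0.0011 -0.001  -0.0006] rows>= 4
```

Emit:
{"method": "step_arm", "body": {"deltas": [{"dx": 0.11,"dy": 0.053,"dz": 0,"rx": 0,"ry": 0,"rz": 0},{"dx": 0.226,"dy": 0.106,"dz": 0,"rx": 0,"ry": 0,"rz": 0},{"dx": 0.226,"dy": 0.106,"dz": 0.1,"rx": 0,"ry": 0,"rz": 0},{"dx": 0.226,"dy": 0.106,"dz": 0.21,"rx": 0,"ry": 0,"rz": 0},{"dx": 0.226,"dy": 0.106,"dz": 0.21,"rx": 0,"ry": 0,"rz": 0},{"dx": 0.226,"dy": 0.106,"dz": 0.21,"rx": 0,"ry": 0,"rz": 0},{"dx": 0.226,"dy": 0.106,"dz": 0.21,"rx": 0,"ry": 0,"rz": 0}]}}

```text
t: 27.15
tool_pos: [0.4925, 0.153, 0.2212]
eef_rot: [3.139, -0.002, 1.955]
contact_force: [-0.6, 0.4, 0.0]
gripper_width: 0.0597
gripper_force: 20.0
```

```bash
python3 -c "
from h import *
prehang(-.0625)"
```

```text
27.15 [0.4925 0.153  0.2212] [ 1.7987e+02 -1.3000e-01  1.1201e+02] 0.05972358307234187
handle outer x 0.0664695090271542 y at outer -0.0009206479039709684
prong x 0.047572088193826544 1339 z 0.019167531163185137
[-0.0004 -0.005  -0.2102] [ 0.0007 -0.0007 -0.0005] rows>= 2
[-0.0009 -0.0055  0.0148] [ 0.0007 -0.0007 -0.0005] rows>= 1
[-0.0006  0.207   0.0153] [ 0.0007 -0.0007 -0.0005] rows>= 2
[-0.0008  0.2068  0.0953] [ 0.0007 -0.0007 -0.0005] rows>= 2
```

Emit:
{"method": "step_arm", "body": {"deltas": [{"dx": 0.005,"dy": 0.02,"dz": 0.014,"rx": 0,"ry": 0,"rz": 0},{"dx": 0.005,"dy": 0.06,"dz": 0.014,"rx": 0,"ry": 0,"rz": 0},{"dx": 0.005,"dy": 0.11,"dz": 0.014,"rx": 0,"ry": 0,"rz": 0},{"dx": 0.005,"dy": 0.16,"dz": 0.014,"rx": 0,"ry": 0,"rz": 0},{"dx": 0.005,"dy": 0.207,"dz": 0.014,"rx": 0,"ry": 0,"rz": 0},{"dx": 0.005,"dy": 0.207,"dz": 0.014,"rx": 0,"ry": 0,"rz": 0},{"dx": 0.005,"dy": 0.207,"dz": 0.04,"rx": 0,"ry": 0,"rz": 0},{"dx": 0.005,"dy": 0.207,"dz": 0.065,"rx": 0,"ry": 0,"rz": 0},{"dx": 0.005,"dy": 0.207,"dz": 0.09,"rx": 0,"ry": 0,"rz": 0},{"dx": 0.005,"dy": 0.207,"dz": 0.09,"rx": 0,"ry": 0,"rz": 0},{"dx": 0.005,"dy": 0.207,"dz": 0.09,"rx": 0,"ry": 0,"rz": 0}]}}

```text
t: 28.3
tool_pos: [0.5666, 0.1861, 0.183]
eef_rot: [-3.14, -0.002, 1.957]
contact_force: [-0.3, -0.4, -0.7]
gripper_width: 0.0597
gripper_force: 20.0
```

Emit:
{"method": "step_arm", "body": {"deltas": [{"dx": 0,"dy": 0,"dz": 0,"rx": 0,"ry": 0,"rz": 0},{"dx": 0,"dy": 0,"dz": 0,"rx": 0,"ry": 0,"rz": 0},{"dx": 0,"dy": 0,"dz": 0,"rx": 0,"ry": 0,"rz": 0},{"dx": 0,"dy": 0,"dz": 0,"rx": 0,"ry": 0,"rz": 0},{"dx": 0,"dy": 0,"dz": 0,"rx": 0,"ry": 0,"rz": 0},{"dx": 0,"dy": 0,"dz": 0,"rx": 0,"ry": 0,"rz": 0},{"dx": 0,"dy": 0,"dz": -0.05,"rx": 0,"ry": 0,"rz": 0},{"dx": 0,"dy": 0,"dz": -0.12,"rx": 0,"ry": 0,"rz": 0},{"dx": 0,"dy": 0,"dz": -0.22,"rx": 0,"ry": 0,"rz": 0},{"dx": 0,"dy": 0,"dz": -0.24,"rx": 0,"ry": 0,"rz": 0},{"dx": 0,"dy": 0,"dz": -0.24,"rx": 0,"ry": 0,"rz": 0}], "jaw": 100}}

```text
t: 29.4
tool_pos: [0.5679, 0.1866, 0.2808]
eef_rot: [3.139, -0.002, 1.957]
contact_force: [-1.5, 0.2, 0.0]
gripper_width: 0.0879
gripper_force: 0.0
```

Run:
```python
from h import *
s,p,d,m=grab('top');P=pts(d,m['cam_to_world'],m);print(s['t'],s['tool_pos'])
a=p[130:290,40:400,::-1]
cv2.imwrite('pics/a4.png',cv2.resize(a,(800,356)))
c=rim(P,(.4283,-.1213));print(c);c=c[0]
D=P[...,:2]-c;Rr=np.hypot(D[...,0],D[...,1]);h=D[(Rr>.036)&(Rr<.07)&(P[...,2]>.075)&(P[...,2]<.092)];h=h[h[:,1]>.01];m=h.mean(0);print(len(h),np.degrees(np.arctan2(-m[0],m[1])))
deltas([([*c,.27],113),([*c,.156],113)],s)
```

```text
29.4 [0.56786694 0.18663919 0.2807893 ]
(array([ 0.42853191, -0.12167008]), np.float64(0.029546026624569777), 112)
25 22.975533286286492
[-0.583  -0.6129  0.0241] [ 0.0009 -0.0007 -0.0049] rows>= 7
[-0.5836 -0.6137  0.3091] [ 0.0009 -0.0007 -0.0049] rows>= 8
```

View pics/a4.png

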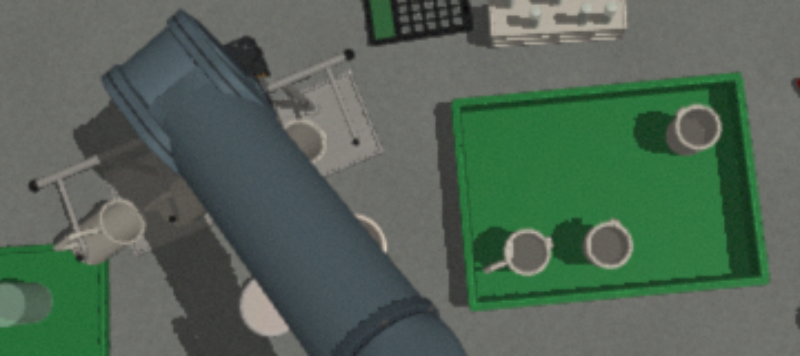

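The tray now holds jug1, at (527,250) with its handle to the lower left, and the two beakers at (608,243) and (696,128). Next is jug1, with a slightly narrower jaw because of the tray wall.

Emit:
{"method": "step_arm", "body": {"deltas": [{"dx": -0.08,"dy": -0.08,"dz": 0,"rx": 0,"ry": 0,"rz": 0},{"dx": -0.16,"dy": -0.17,"dz": 0,"rx": 0,"ry": 0,"rz": 0},{"dx": -0.24,"dy": -0.25,"dz": 0,"rx": 0,"ry": 0,"rz": 0},{"dx": -0.32,"dy": -0.34,"dz": 0,"rx": 0,"ry": 0,"rz": 0},{"dx": -0.4,"dy": -0.42,"dz": 0,"rx": 0,"ry": 0,"rz": 0},{"dx": -0.48,"dy": -0.51,"dz": 0,"rx": 0,"ry": 0,"rz": 0},{"dx": -0.56,"dy": -0.59,"dz": 0,"rx": 0,"ry": 0,"rz": 0},{"dx": -0.583,"dy": -0.613,"dz": 0,"rx": 0,"ry": 0,"rz": -0.005},{"dx": -0.583,"dy": -0.613,"dz": 0.1,"rx": 0,"ry": 0,"rz": -0.005},{"dx": -0.583,"dy": -0.613,"dz": 0.2,"rx": 0,"ry": 0,"rz": -0.005},{"dx": -0.583,"dy": -0.613,"dz": 0.3,"rx": 0,"ry": 0,"rz": -0.005},{"dx": -0.583,"dy": -0.613,"dz": 0.3,"rx": 0,"ry": 0,"rz": -0.005},{"dx": -0.583,"dy": -0.613,"dz": 0.3,"rx": 0,"ry": 0,"rz": -0.005},{"dx": -0.583,"dy": -0.613,"dz": 0.3,"rx": 0,"ry": 0,"rz": -0.005}], "jaw": 86}}

```text
t: 30.85
tool_pos: [0.4286, -0.1219, 0.1602]
eef_rot: [3.14, -0.001, 1.973]
contact_force: [-0.5, -0.3, 0.9]
gripper_width: 0.0757
gripper_force: 0.0
```

```bash
python3 -c "
from h import *
look((.4285,-.1217))"
```

```text
30.85 [ 0.4286 -0.1219  0.1602] [ 1.7993e+02 -8.0000e-02  1.1303e+02] 0.07574313521254701
(array([ 0.42611695, -0.11962578]), np.float64(0.029054432503499754), 1985)
yaw 378 22.802853453063218 Rmax 0.06540823065960139
[ 0.0074 -0.0038  0.258 ] [ 0.0004 -0.0004  0.0013] rows>= 3
```

Emit:
{"method": "step_arm", "body": {"deltas": [{"dx": 0.007,"dy": -0.004,"dz": 0.09,"rx": 0,"ry": 0,"rz": 0},{"dx": 0.007,"dy": -0.004,"dz": 0.18,"rx": 0,"ry": 0,"rz": 0},{"dx": 0.007,"dy": -0.004,"dz": 0.257,"rx": 0,"ry": 0,"rz": 0},{"dx": 0.007,"dy": -0.004,"dz": 0.257,"rx": 0,"ry": 0,"rz": 0},{"dx": 0.007,"dy": -0.004,"dz": 0.257,"rx": 0,"ry": 0,"rz": 0}]}}

```text
t: 31.4
tool_pos: [0.4259, -0.1198, 0.0573]
eef_rot: [3.141, -0.002, 1.973]
contact_force: [0.4, -0.2, 0.3]
gripper_width: 0.0759
gripper_force: 0.0
```

Emit:
{"method": "step_arm", "body": {"deltas": [{"dx": 0,"dy": 0,"dz": 0,"rx": 0,"ry": 0,"rz": 0},{"dx": 0,"dy": 0,"dz": 0,"rx": 0,"ry": 0,"rz": 0},{"dx": 0,"dy": 0,"dz": 0,"rx": 0,"ry": 0,"rz": 0},{"dx": 0,"dy": 0,"dz": 0,"rx": 0,"ry": 0,"rz": 0},{"dx": 0,"dy": 0,"dz": 0,"rx": 0,"ry": 0,"rz": 0},{"dx": 0,"dy": 0,"dz": -0.12,"rx": 0,"ry": 0,"rz": 0},{"dx": 0,"dy": 0,"dz": -0.24,"rx": 0,"ry": 0,"rz": 0},{"dx": 0,"dy": 0,"dz": -0.36,"rx": 0,"ry": 0,"rz": 0},{"dx": 0,"dy": 0,"dz": -0.48,"rx": 0,"ry": 0,"rz": 0},{"dx": 0,"dy": 0,"dz": -0.62,"rx": 0,"ry": 0,"rz": 0},{"dx": 0,"dy": 0,"dz": -0.62,"rx": 0,"ry": 0,"rz": 0},{"dx": 0,"dy": 0,"dz": -0.62,"rx": 0,"ry": 0,"rz": 0}], "jaw": 40, "grip_force": 20}}

```text
t: 32.6
tool_pos: [0.4258, -0.1207, 0.3054]
eef_rot: [3.14, 0.001, 1.972]
contact_force: [0.0, 0.3, -1.4]
gripper_width: 0.0598
gripper_force: 20.0
```

```bash
python3 -c "
from h import *
hang(-.1875,0,(.001,))"
```

```text
[0.2515 0.4103 0.0006] [0.0004 0.0003 0.0049] rows>= 4
[0.2517 0.41   0.2256] [0.0004 0.0003 0.0049] rows>= 5
[0.2484 0.6225 0.2258] [0.0004 0.0003 0.0049] rows>= 6
[0.2485 0.6224 0.3058] [0.0004 0.0003 0.0049] rows>= 6
```

Emit:
{"method": "step_arm", "body": {"deltas": [{"dx": 0.06,"dy": 0.1,"dz": 0,"rx": 0,"ry": 0,"rz": 0},{"dx": 0.12,"dy": 0.2,"dz": 0,"rx": 0,"ry": 0,"rz": 0.005},{"dx": 0.18,"dy": 0.3,"dz": 0,"rx": 0,"ry": 0,"rz": 0.005},{"dx": 0.252,"dy": 0.41,"dz": 0,"rx": 0,"ry": 0,"rz": 0.005},{"dx": 0.252,"dy": 0.41,"dz": 0.1,"rx": 0,"ry": 0,"rz": 0.005},{"dx": 0.252,"dy": 0.41,"dz": 0.222,"rx": 0,"ry": 0,"rz": 0.005},{"dx": 0.252,"dy": 0.41,"dz": 0.222,"rx": 0,"ry": 0,"rz": 0.005},{"dx": 0.252,"dy": 0.41,"dz": 0.222,"rx": 0,"ry": 0,"rz": 0.005},{"dx": 0.252,"dy": 0.41,"dz": 0.222,"rx": 0,"ry": 0,"rz": 0.005}]}}

```text
t: 33.5
tool_pos: [0.5375, 0.037, 0.2171]
eef_rot: [3.14, -0.002, 1.957]
contact_force: [-0.2, 1.0, 0.3]
gripper_width: 0.0595
gripper_force: 20.0
```

```bash
python3 -c "
from h import *
prehang(-.1875)"
```

```text
33.5 [0.5375 0.037  0.2171] [ 1.7990e+02 -1.2000e-01  1.1211e+02] 0.059481667734376256
handle outer x 0.06597462917752972 y at outer -0.0009222613405853389
prong x 0.04671747657447372 1435 z 0.014974613914292043
[-0.002  -0.0004 -0.2205] [ 0.0005 -0.0007  0.    ] rows>= 2
[-0.0025 -0.0007  0.0045] [ 0.0005 -0.0007  0.    ] rows>= 1
[-0.0025  0.2118  0.0048] [ 0.0005 -0.0007  0.    ] rows>= 2
[-0.0027  0.2116  0.0848] [ 0.0005 -0.0007  0.    ] rows>= 2
```

Emit:
{"method": "step_arm", "body": {"deltas": [{"dx": 0.005,"dy": 0.02,"dz": 0.004,"rx": 0,"ry": 0,"rz": 0},{"dx": 0.005,"dy": 0.06,"dz": 0.004,"rx": 0,"ry": 0,"rz": 0},{"dx": 0.005,"dy": 0.11,"dz": 0.004,"rx": 0,"ry": 0,"rz": 0},{"dx": 0.005,"dy": 0.16,"dz": 0.004,"rx": 0,"ry": 0,"rz": 0},{"dx": 0.005,"dy": 0.21,"dz": 0.004,"rx": 0,"ry": 0,"rz": 0},{"dx": 0.005,"dy": 0.21,"dz": 0.004,"rx": 0,"ry": 0,"rz": 0},{"dx": 0.005,"dy": 0.21,"dz": 0.03,"rx": 0,"ry": 0,"rz": 0},{"dx": 0.005,"dy": 0.21,"dz": 0.055,"rx": 0,"ry": 0,"rz": 0},{"dx": 0.005,"dy": 0.21,"dz": 0.08,"rx": 0,"ry": 0,"rz": 0},{"dx": 0.005,"dy": 0.21,"dz": 0.08,"rx": 0,"ry": 0,"rz": 0},{"dx": 0.005,"dy": 0.21,"dz": 0.08,"rx": 0,"ry": 0,"rz": 0}]}}

```text
t: 34.65
tool_pos: [0.6132, 0.0701, 0.1831]
eef_rot: [-3.14, -0.003, 1.957]
contact_force: [0.3, -0.4, -0.5]
gripper_width: 0.0598
gripper_force: 20.0
```

Emit:
{"method": "step_arm", "body": {"deltas": [{"dx": 0,"dy": 0,"dz": 0,"rx": 0,"ry": 0,"rz": 0},{"dx": 0,"dy": 0,"dz": 0,"rx": 0,"ry": 0,"rz": 0},{"dx": 0,"dy": 0,"dz": 0,"rx": 0,"ry": 0,"rz": 0},{"dx": 0,"dy": 0,"dz": 0,"rx": 0,"ry": 0,"rz": 0},{"dx": 0,"dy": 0,"dz": 0,"rx": 0,"ry": 0,"rz": 0},{"dx": 0,"dy": 0,"dz": 0,"rx": 0,"ry": 0,"rz": 0},{"dx": 0,"dy": 0,"dz": -0.05,"rx": 0,"ry": 0,"rz": 0},{"dx": 0,"dy": 0,"dz": -0.12,"rx": 0,"ry": 0,"rz": 0},{"dx": 0,"dy": 0,"dz": -0.22,"rx": 0,"ry": 0,"rz": 0},{"dx": 0,"dy": 0,"dz": -0.32,"rx": 0,"ry": 0,"rz": 0},{"dx": -0.1,"dy": -0.05,"dz": -0.42,"rx": 0,"ry": 0,"rz": 0},{"dx": -0.2,"dy": -0.1,"dz": -0.42,"rx": 0,"ry": 0,"rz": 0},{"dx": -0.3,"dy": -0.2,"dz": -0.42,"rx": 0,"ry": 0,"rz": 0},{"dx": -0.4,"dy": -0.3,"dz": -0.42,"rx": 0,"ry": 0,"rz": 0},{"dx": -0.5,"dy": -0.4,"dz": -0.42,"rx": 0,"ry": 0,"rz": 0},{"dx": -0.6,"dy": -0.4,"dz": -0.42,"rx": 0,"ry": 0,"rz": 0},{"dx": -0.7,"dy": -0.4,"dz": -0.42,"rx": 0,"ry": 0,"rz": 0},{"dx": -0.7,"dy": -0.4,"dz": -0.42,"rx": 0,"ry": 0,"rz": 0}], "jaw": 100}}

```text
t: 36.45
tool_pos: [0.5705, -0.2581, 0.3494]
eef_rot: [-3.139, -0.001, 1.946]
contact_force: [0.4, 0.5, -1.2]
gripper_width: 0.0881
gripper_force: 0.0
```

Emit:
{"method": "step_arm", "body": {"deltas": [{"dx": 0,"dy": 0,"dz": 0,"rx": 0,"ry": 0,"rz": 0},{"dx": 0,"dy": 0,"dz": 0,"rx": 0,"ry": 0,"rz": 0},{"dx": 0,"dy": 0,"dz": 0,"rx": 0,"ry": 0,"rz": 0},{"dx": 0,"dy": 0,"dz": 0,"rx": 0,"ry": 0,"rz": 0},{"dx": 0,"dy": 0,"dz": 0,"rx": 0,"ry": 0,"rz": 0},{"dx": 0,"dy": 0,"dz": 0,"rx": 0,"ry": 0,"rz": 0},{"dx": 0,"dy": 0,"dz": 0,"rx": 0,"ry": 0,"rz": 0},{"dx": 0,"dy": 0,"dz": 0,"rx": 0,"ry": 0,"rz": 0},{"dx": 0,"dy": 0,"dz": 0,"rx": 0,"ry": 0,"rz": 0},{"dx": 0,"dy": 0,"dz": 0,"rx": 0,"ry": 0,"rz": 0},{"dx": 0,"dy": 0,"dz": 0,"rx": 0,"ry": 0,"rz": 0},{"dx": 0,"dy": 0,"dz": 0,"rx": 0,"ry": 0,"rz": 0},{"dx": 0,"dy": 0,"dz": 0,"rx": 0,"ry": 0,"rz": 0},{"dx": 0,"dy": 0,"dz": 0,"rx": 0,"ry": 0,"rz": 0},{"dx": 0,"dy": 0,"dz": 0,"rx": 0,"ry": 0,"rz": 0},{"dx": 0,"dy": 0,"dz": 0,"rx": 0,"ry": 0,"rz": 0},{"dx": 0,"dy": 0,"dz": 0,"rx": 0,"ry": 0,"rz": 0},{"dx": 0,"dy": 0,"dz": 0,"rx": 0,"ry": 0,"rz": 0},{"dx": 0,"dy": 0,"dz": 0,"rx": 0,"ry": 0,"rz": 0},{"dx": 0,"dy": 0,"dz": 0,"rx": 0,"ry": 0,"rz": 0}]}}

```text
t: 38.45
tool_pos: [0.5711, -0.2496, 0.3507]
eef_rot: [-3.141, -0.003, 1.957]
contact_force: [-0.5, -0.0, -0.0]
gripper_width: 0.0885
gripper_force: 0.0
```

Emit:
{"method": "step_arm", "body": {"deltas": [{"dx": 0,"dy": 0,"dz": 0,"rx": 0,"ry": 0,"rz": 0},{"dx": 0,"dy": 0,"dz": 0,"rx": 0,"ry": 0,"rz": 0},{"dx": 0,"dy": 0,"dz": 0,"rx": 0,"ry": 0,"rz": 0},{"dx": 0,"dy": 0,"dz": 0,"rx": 0,"ry": 0,"rz": 0},{"dx": 0,"dy": 0,"dz": 0,"rx": 0,"ry": 0,"rz": 0},{"dx": 0,"dy": 0,"dz": 0,"rx": 0,"ry": 0,"rz": 0},{"dx": 0,"dy": 0,"dz": 0,"rx": 0,"ry": 0,"rz": 0},{"dx": 0,"dy": 0,"dz": 0,"rx": 0,"ry": 0,"rz": 0},{"dx": 0,"dy": 0,"dz": 0,"rx": 0,"ry": 0,"rz": 0},{"dx": 0,"dy": 0,"dz": 0,"rx": 0,"ry": 0,"rz": 0},{"dx": 0,"dy": 0,"dz": 0,"rx": 0,"ry": 0,"rz": 0},{"dx": 0,"dy": 0,"dz": 0,"rx": 0,"ry": 0,"rz": 0},{"dx": 0,"dy": 0,"dz": 0,"rx": 0,"ry": 0,"rz": 0},{"dx": 0,"dy": 0,"dz": 0,"rx": 0,"ry": 0,"rz": 0},{"dx": 0,"dy": 0,"dz": 0,"rx": 0,"ry": 0,"rz": 0},{"dx": 0,"dy": 0,"dz": 0,"rx": 0,"ry": 0,"rz": 0},{"dx": 0,"dy": 0,"dz": 0,"rx": 0,"ry": 0,"rz": 0},{"dx": 0,"dy": 0,"dz": 0,"rx": 0,"ry": 0,"rz": 0},{"dx": 0,"dy": 0,"dz": 0,"rx": 0,"ry": 0,"rz": 0},{"dx": 0,"dy": 0,"dz": 0,"rx": 0,"ry": 0,"rz": 0}]}}

```text
t: 40.45
tool_pos: [0.5711, -0.2496, 0.3507]
eef_rot: [-3.141, -0.003, 1.957]
contact_force: [0.6, 0.2, -0.0]
gripper_width: 0.0883
gripper_force: 0.0
```

Emit:
{"method": "step_arm", "body": {"deltas": [{"dx": 0,"dy": 0,"dz": 0,"rx": 0,"ry": 0,"rz": 0},{"dx": 0,"dy": 0,"dz": 0,"rx": 0,"ry": 0,"rz": 0},{"dx": 0,"dy": 0,"dz": 0,"rx": 0,"ry": 0,"rz": 0},{"dx": 0,"dy": 0,"dz": 0,"rx": 0,"ry": 0,"rz": 0},{"dx": 0,"dy": 0,"dz": 0,"rx": 0,"ry": 0,"rz": 0},{"dx": 0,"dy": 0,"dz": 0,"rx": 0,"ry": 0,"rz": 0},{"dx": 0,"dy": 0,"dz": 0,"rx": 0,"ry": 0,"rz": 0},{"dx": 0,"dy": 0,"dz": 0,"rx": 0,"ry": 0,"rz": 0},{"dx": 0,"dy": 0,"dz": 0,"rx": 0,"ry": 0,"rz": 0},{"dx": 0,"dy": 0,"dz": 0,"rx": 0,"ry": 0,"rz": 0},{"dx": 0,"dy": 0,"dz": 0,"rx": 0,"ry": 0,"rz": 0},{"dx": 0,"dy": 0,"dz": 0,"rx": 0,"ry": 0,"rz": 0},{"dx": 0,"dy": 0,"dz": 0,"rx": 0,"ry": 0,"rz": 0},{"dx": 0,"dy": 0,"dz": 0,"rx": 0,"ry": 0,"rz": 0},{"dx": 0,"dy": 0,"dz": 0,"rx": 0,"ry": 0,"rz": 0},{"dx": 0,"dy": 0,"dz": 0,"rx": 0,"ry": 0,"rz": 0},{"dx": 0,"dy": 0,"dz": 0,"rx": 0,"ry": 0,"rz": 0},{"dx": 0,"dy": 0,"dz": 0,"rx": 0,"ry": 0,"rz": 0},{"dx": 0,"dy": 0,"dz": 0,"rx": 0,"ry": 0,"rz": 0},{"dx": 0,"dy": 0,"dz": 0,"rx": 0,"ry": 0,"rz": 0}]}}

```text
t: 42.45
tool_pos: [0.5711, -0.2496, 0.3507]
eef_rot: [-3.141, -0.003, 1.957]
contact_force: [1.2, 0.5, 0.2]
gripper_width: 0.0878
gripper_force: 0.0
```

Emit:
{"method": "step_arm", "body": {"deltas": [{"dx": 0,"dy": 0,"dz": 0,"rx": 0,"ry": 0,"rz": 0},{"dx": 0,"dy": 0,"dz": 0,"rx": 0,"ry": 0,"rz": 0},{"dx": 0,"dy": 0,"dz": 0,"rx": 0,"ry": 0,"rz": 0},{"dx": 0,"dy": 0,"dz": 0,"rx": 0,"ry": 0,"rz": 0},{"dx": 0,"dy": 0,"dz": 0,"rx": 0,"ry": 0,"rz": 0},{"dx": 0,"dy": 0,"dz": 0,"rx": 0,"ry": 0,"rz": 0},{"dx": 0,"dy": 0,"dz": 0,"rx": 0,"ry": 0,"rz": 0},{"dx": 0,"dy": 0,"dz": 0,"rx": 0,"ry": 0,"rz": 0},{"dx": 0,"dy": 0,"dz": 0,"rx": 0,"ry": 0,"rz": 0},{"dx": 0,"dy": 0,"dz": 0,"rx": 0,"ry": 0,"rz": 0},{"dx": 0,"dy": 0,"dz": 0,"rx": 0,"ry": 0,"rz": 0},{"dx": 0,"dy": 0,"dz": 0,"rx": 0,"ry": 0,"rz": 0},{"dx": 0,"dy": 0,"dz": 0,"rx": 0,"ry": 0,"rz": 0},{"dx": 0,"dy": 0,"dz": 0,"rx": 0,"ry": 0,"rz": 0},{"dx": 0,"dy": 0,"dz": 0,"rx": 0,"ry": 0,"rz": 0},{"dx": 0,"dy": 0,"dz": 0,"rx": 0,"ry": 0,"rz": 0},{"dx": 0,"dy": 0,"dz": 0,"rx": 0,"ry": 0,"rz": 0},{"dx": 0,"dy": 0,"dz": 0,"rx": 0,"ry": 0,"rz": 0},{"dx": 0,"dy": 0,"dz": 0,"rx": 0,"ry": 0,"rz": 0},{"dx": 0,"dy": 0,"dz": 0,"rx": 0,"ry": 0,"rz": 0}]}}

```text
t: 44.45
tool_pos: [0.5711, -0.2496, 0.3508]
eef_rot: [-3.141, -0.003, 1.957]
contact_force: [0.2, 0.1, 0.2]
gripper_width: 0.0885
gripper_force: 0.0
```

Run:
```python
from h import *
s,p,d,m=grab('scene');print(s['t'],s['tool_pos'])
s,p1,d1,m=grab('top')
s,p2,d2,m=grab('scene')
print('scene depth diff px',(abs(d-d2)>.01).sum())
cv2.imwrite('pics/f.png',np.vstack([cv2.resize(p[140:270,140:512,::-1],(800,280)),cv2.resize(p1[130:290,40:400,::-1],(680,302))[:, :].__class__ and cv2.resize(p1[130:290,40:400,::-1],(800,320))]))
```

```text
44.45 [ 0.57110256 -0.24963736  0.35075654]
scene depth diff px 42664
```

View pics/f.png

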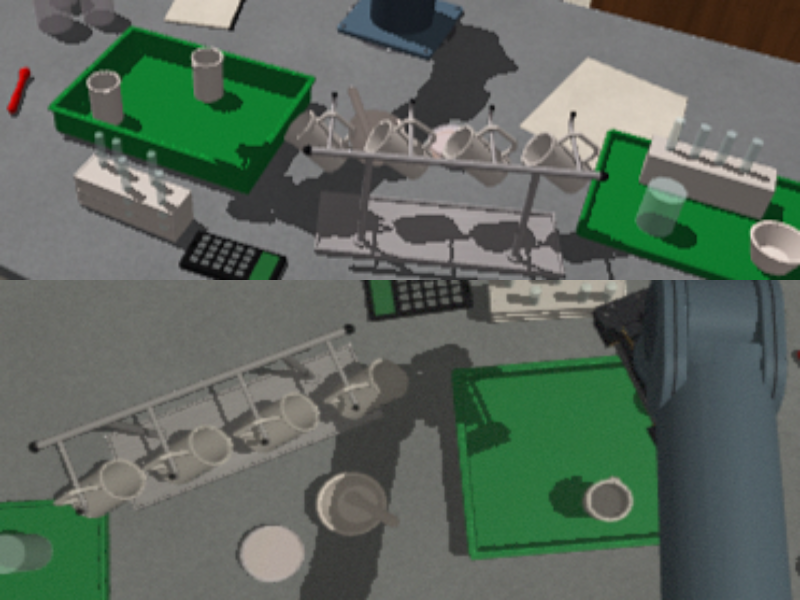

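All four jugs hang by their handles (prong tips at (335,97), (412,103), (492,110) and (573,117)). Both beakers are in the tray, and the pestle is in the mortar. I'll wait a few more seconds and check for stillness.

Emit:
{"method": "step_arm", "body": {"deltas": [{"dx": 0,"dy": 0,"dz": 0,"rx": 0,"ry": 0,"rz": 0},{"dx": 0,"dy": 0,"dz": 0,"rx": 0,"ry": 0,"rz": 0},{"dx": 0,"dy": 0,"dz": 0,"rx": 0,"ry": 0,"rz": 0},{"dx": 0,"dy": 0,"dz": 0,"rx": 0,"ry": 0,"rz": 0},{"dx": 0,"dy": 0,"dz": 0,"rx": 0,"ry": 0,"rz": 0},{"dx": 0,"dy": 0,"dz": 0,"rx": 0,"ry": 0,"rz": 0},{"dx": 0,"dy": 0,"dz": 0,"rx": 0,"ry": 0,"rz": 0},{"dx": 0,"dy": 0,"dz": 0,"rx": 0,"ry": 0,"rz": 0},{"dx": 0,"dy": 0,"dz": 0,"rx": 0,"ry": 0,"rz": 0},{"dx": 0,"dy": 0,"dz": 0,"rx": 0,"ry": 0,"rz": 0},{"dx": 0,"dy": 0,"dz": 0,"rx": 0,"ry": 0,"rz": 0},{"dx": 0,"dy": 0,"dz": 0,"rx": 0,"ry": 0,"rz": 0},{"dx": 0,"dy": 0,"dz": 0,"rx": 0,"ry": 0,"rz": 0},{"dx": 0,"dy": 0,"dz": 0,"rx": 0,"ry": 0,"rz": 0},{"dx": 0,"dy": 0,"dz": 0,"rx": 0,"ry": 0,"rz": 0},{"dx": 0,"dy": 0,"dz": 0,"rx": 0,"ry": 0,"rz": 0},{"dx": 0,"dy": 0,"dz": 0,"rx": 0,"ry": 0,"rz": 0},{"dx": 0,"dy": 0,"dz": 0,"rx": 0,"ry": 0,"rz": 0},{"dx": 0,"dy": 0,"dz": 0,"rx": 0,"ry": 0,"rz": 0},{"dx": 0,"dy": 0,"dz": 0,"rx": 0,"ry": 0,"rz": 0}]}}

```text
t: 46.6
tool_pos: [0.5711, -0.2496, 0.3508]
eef_rot: [-3.141, -0.003, 1.957]
contact_force: [-0.8, 1.0, 0.8]
gripper_width: 0.0885
gripper_force: 0.0
```

Emit:
{"method": "step_arm", "body": {"deltas": [{"dx": 0,"dy": 0,"dz": 0,"rx": 0,"ry": 0,"rz": 0},{"dx": 0,"dy": 0,"dz": 0,"rx": 0,"ry": 0,"rz": 0},{"dx": 0,"dy": 0,"dz": 0,"rx": 0,"ry": 0,"rz": 0},{"dx": 0,"dy": 0,"dz": 0,"rx": 0,"ry": 0,"rz": 0},{"dx": 0,"dy": 0,"dz": 0,"rx": 0,"ry": 0,"rz": 0},{"dx": 0,"dy": 0,"dz": 0,"rx": 0,"ry": 0,"rz": 0},{"dx": 0,"dy": 0,"dz": 0,"rx": 0,"ry": 0,"rz": 0},{"dx": 0,"dy": 0,"dz": 0,"rx": 0,"ry": 0,"rz": 0},{"dx": 0,"dy": 0,"dz": 0,"rx": 0,"ry": 0,"rz": 0},{"dx": 0,"dy": 0,"dz": 0,"rx": 0,"ry": 0,"rz": 0},{"dx": 0,"dy": 0,"dz": 0,"rx": 0,"ry": 0,"rz": 0},{"dx": 0,"dy": 0,"dz": 0,"rx": 0,"ry": 0,"rz": 0},{"dx": 0,"dy": 0,"dz": 0,"rx": 0,"ry": 0,"rz": 0},{"dx": 0,"dy": 0,"dz": 0,"rx": 0,"ry": 0,"rz": 0},{"dx": 0,"dy": 0,"dz": 0,"rx": 0,"ry": 0,"rz": 0},{"dx": 0,"dy": 0,"dz": 0,"rx": 0,"ry": 0,"rz": 0},{"dx": 0,"dy": 0,"dz": 0,"rx": 0,"ry": 0,"rz": 0},{"dx": 0,"dy": 0,"dz": 0,"rx": 0,"ry": 0,"rz": 0},{"dx": 0,"dy": 0,"dz": 0,"rx": 0,"ry": 0,"rz": 0},{"dx": 0,"dy": 0,"dz": 0,"rx": 0,"ry": 0,"rz": 0}]}}

```text
t: 48.6
tool_pos: [0.5711, -0.2496, 0.3508]
eef_rot: [-3.141, -0.003, 1.957]
contact_force: [-0.1, -0.4, -0.1]
gripper_width: 0.0884
gripper_force: 0.0
```

Run:
```python
from h import *
g=lambda:cv2.GaussianBlur(get_image('top')[0],(5,5),0).astype(int)[180:290,50:240]
a=g()
for i in range(5): get_image('scene')
b=g();print((abs(a-b).max(-1)>25).sum(),abs(a-b).max())
_,p,d,m=grab('top');P=pts(d,m['cam_to_world'],m);print('mortar',rim(P,(.4368,.1263),.06,.074,.07),'b2',rim(P,(.437,-.2348)))
k=(np.hypot(P[...,0]-.437,P[...,1]-.126)<.08)&(P[...,2]>.08)&(P[...,2]<.16)
q=P[k];print('pestle top',len(q),q[q[:,2].argsort()[-8:]].mean(0),'low',q[q[:,2]<.09].mean(0))
```

```text
0 4
mortar (array([0.4367372 , 0.12645679]), np.float64(0.04640527488530529), 204) b2 (array([ 0.43685162, -0.23454484]), np.float64(0.029332492135291433), 115)
pestle top 70 [0.41183237 0.06164358 0.11610409] low [0.42390054 0.08988935 0.08563423]
```

```bash
python3 -c "
from bench import *
print(close_job())"
```

```text
the job is handed in; nothing more can be done
None
```

I handed the job in at about 49 s: all four jugs hang still by their handles on the rack, the pestle is head-down in the mortar, and both beakers are still in the tray; no verdict came back.

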